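Fold down the check flags of a specimen series

ROBOT

A 6-joint arm with a two-finger parallel gripper is mounted at the origin on a cart in front of the work surface, level with it; the furniture and walls round the work are solid. World frame = base frame: x ahead of the robot, y to its left, z up, the work surface at z = 0. Lengths are in m, angles in degrees, forces in N, time in s.
With the tool pointing down it reaches from about 0.35 to 0.875 m from the base axis. Payload 4.2 kg.
Tool frame: the origin (TCP) lies midway between the tips of the shut fingers; the grasp point (between the pads) lies 19 mm behind it; z points along the fingers, y is the direction in which the jaws open and shut (so a half turn about z gives the same grasp; the last joint's range is limited). The gripper opens to 87 mm and grips with 3 to 60 N. Pads are 19 mm wide; open, the fingers measure 117 mm over their backs; the gripper's body (75 mm by 190 mm) begins 51 mm behind the grasp point.
Start: joints at [81.91, 22.042, 0.453, 0, -68.411, -14.817], TCP at [0.243, 0.576, 0.189] pointing down, gripper open.
Joint ranges: [-179.83, 179.83], [-69.29, 118.12], [-61.27, 80.66], [-181.25, 117.63], [-171.15, -9.14], [-177.46, 177.46]. Speed limits (degrees/s): [159.86, 159.86, 180, 180, 180, 180].

INTERFACE

Orientations are given as [roll, pitch, yaw] about the fixed x, y, z axes, in that order (R = Rz(yaw) Ry(pitch) Rx(roll)).
In Python, from station import get_obs, viewer, workorder, finder gives the robot as it stands.
- The arm moves only by the tool servo_tool, never from a script. Its argument "deltas" is a list of rows, each an object of numbers: "jaw": the finger opening in mm, from 0 to 87; "tx", "ty", "tz": the shift along the tool's x, y, z in mm; "turn": the turn about the tool's z in rad. A call has 1 to 5 rows; each row shifts and turns the commanded pose from where the row before left it, along the tool's axes as they then stand; what a row does not reach is not made up. A row lasts 1/8 s, in which the tool goes at most 62.5 mm and 10.7 degrees, less where a joint would pass 70% of its speed; a pose out of reach is approached as far as the arm can. A call with a gripper value outside its range is refused whole. The fingers move at their own pace and stop on an object; the grip force is fixed at half the most. Time passes only in rows, so rows that do not move let the fingers close. It gives the time, the measured TCP pose, the force and the opening at its end, in the units of the state.
- get_obs(): the state, without advancing time (a new reading comes with each control period).
- viewer.capture(name): name is "side" or "top" or "wrist"; returns (picture, depth): 420x560x3 uint8, red, green, blue; 420x560 float32, m along the optical axis (not along the pixel's ray), 0 where there is no reading.
- viewer.camera_params(name): a dict with "camera_matrix" (3x3 intrinsics, pixels), "rvec" (rotation vector, rad) and "tvec" (3), from world to camera coordinates, as OpenCV has them; the wrist camera has in their place "T_tool_cam" (4x4, takes a point from camera to tool coordinates, whose origin is the TCP and whose axes are the flange's). Camera axes: x right, y down, z forward; pixel columns grow to the right and rows downward; lengths in m; the calibration is good to about 2 mm. A picture is of the moment at which its call begins: read the wrist's pose just before it. camera_params takes no time and is no camera call.
- workorder.sign_off(): hands the job in, once; it reports no verdict.
Trained networks look in the newest picture that a camera, given by its name, has taken for a name from the list of things; names that differ only in an ending like _2 or _b are one class to them, and where a whole thing is asked for, a point or a joint stands for the part that bears it (a point fixed in the world has none). Each returns a list of dicts, best first, with "conf" (0 to 1); they miss things now and then, are a little off and sometimes report something else, mostly with a low value. They report only what shows in the picture. A call takes as long as a camera call.
- finder.boxes_of(camera, thing): "xy" ([column, row] in pixels, amid what is visible of it).
- finder.outline_of(camera, thing): "pixels" (420x560 bool, what is visible of it) and "xy" ([column, row] in pixels, amid what is visible of it).
- finder.mark_of(camera, thing): "xy" ([column, row] in pixels: a listed point, or the origin of a listed thing).
The state is a dict: "time": time; "joint_positions": joint angles; "joint_vel": joint speeds; "joint_efforts": joint torques, N m; "eef_pos": TCP position; "tcp_rot": TCP orientation; "contact_force": force on the tool from outside, world axes, zero at the start; "ft_torque": the same for the moment, N m; "gripper_width": finger opening in m.
Only numpy, scipy, OpenCV 4.12 (cv2) and the standard library are available. Lean on these libraries where they do the work, as an engineer would, in place of code of your own. Each camera call takes 0.05 s, during which the arm holds its last target.

TASK

This series of resin pucks has been examined, so mark it as done: beginning at the green dot, run your fingertips lightly along the curved row close above the holder, so that the five orange flags fold over flat one after another. Only stroke the flags, do not press hard on them or on the holder, and neither pick up nor shift any of the pucks or the other things on the bench.

Things in the scene. Friction and masses are not known exactly. Their poses are not given: they have to be found in the camera images.
- holder: grey series holder, a fixed plate 150 x 290 x 8 mm; origin: centre of its underside, z up. Five orange flags stand along a black line, an arc of radius 150 mm about (-168, 0) mm of its frame, 45 mm apart; 56 mm outside each (arc of radius 206 mm) is a white disc with a loose puck. The row runs from +y to -y; a green dot 28 mm before flag 1 marks its start
- flag_1 (a joint): hinge of flag 1 (the first, next to the green dot): 0 = upright, 1.55 = lying flat along the row, away from the green dot; it cannot lean the other way. Orange tab 20 mm wide across the row, 3 mm thick, reaching 28 mm from its hinge; friction of 0.008 N m keeps it where it is left, so it ends only as flat as it is pushed
- hinge_1 (a point): middle of the hinge of flag 1, at x, y = (-44.2, 84.7) mm of the holder, 3 mm above the deck and 11 mm above the worktop; its two small cheeks reach 5.5 mm above the deck; fixed to the holder
- flag_2 (a joint): hinge of flag 2: 0 = upright, 1.55 = lying flat along the row, away from the green dot; it cannot lean the other way. Orange tab 20 mm wide across the row, 3 mm thick, reaching 28 mm from its hinge; friction of 0.008 N m keeps it where it is left, so it ends only as flat as it is pushed
- hinge_2 (a point): middle of the hinge of flag 2, at x, y = (-24.7, 44.3) mm of the holder, 3 mm above the deck and 11 mm above the worktop; its two small cheeks reach 5.5 mm above the deck; fixed to the holder
- flag_3 (a joint): hinge of flag 3: 0 = upright, 1.55 = lying flat along the row, away from the green dot; it cannot lean the other way. Orange tab 20 mm wide across the row, 3 mm thick, reaching 28 mm from its hinge; friction of 0.008 N m keeps it where it is left, so it ends only as flat as it is pushed
- hinge_3 (a point): middle of the hinge of flag 3, at x, y = (-18.0, 0.0) mm of the holder, 3 mm above the deck and 11 mm above the worktop; its two small cheeks reach 5.5 mm above the deck; fixed to the holder
- flag_4 (a joint): hinge of flag 4: 0 = upright, 1.55 = lying flat along the row, away from the green dot; it cannot lean the other way. Orange tab 20 mm wide across the row, 3 mm thick, reaching 28 mm from its hinge; friction of 0.008 N m keeps it where it is left, so it ends only as flat as it is pushed
- hinge_4 (a point): middle of the hinge of flag 4, at x, y = (-24.7, -44.3) mm of the holder, 3 mm above the deck and 11 mm above the worktop; its two small cheeks reach 5.5 mm above the deck; fixed to the holder
- flag_5 (a joint): hinge of flag 5 (the last): 0 = upright, 1.55 = lying flat along the row, away from the green dot; it cannot lean the other way. Orange tab 20 mm wide across the row, 3 mm thick, reaching 28 mm from its hinge; friction of 0.008 N m keeps it where it is left, so it ends only as flat as it is pushed
- hinge_5 (a point): middle of the hinge of flag 5, at x, y = (-44.2, -84.7) mm of the holder, 3 mm above the deck and 11 mm above the worktop; its two small cheeks reach 5.5 mm above the deck; fixed to the holder
- puck_black: black resin puck, 31 mm across, 21 mm high, loose on a white disc of the holder; origin: centre of its underside
- puck_red: red resin puck, 31 mm across, 18 mm high, loose on a white disc of the holder; origin: centre of its underside
- puck_cream: cream resin puck, 31 mm across, 24 mm high, loose on a white disc of the holder; origin: centre of its underside
- puck_small_black: flat black resin puck, 31 mm across, 16 mm high, loose on a white disc of the holder; origin: centre of its underside
- puck_green: dark green resin puck, 40 mm across, 22 mm high, loose on a white disc of the holder; origin: centre of its underside
- tape_1: bystander: roll of brown tape, 96 mm across, 48 mm high, right of the work; loose; origin: centre of its underside
- blower: bystander: red rubber dust blower, 47 mm wide, 118 mm high, behind the work; loose; origin: centre of its underside
- objective: bystander: black spare microscope objective, 60 mm across, 48 mm high, at the front, right of the work; loose; origin: centre of its underside
- vial_1: bystander: brown sample vial with black cap, 24 mm across, 54 mm high, in the shallow white tray right of the work; loose; origin: centre of its underside

How it is judged:
By the outcome, as a careful person would: the job done as asked, in the order asked, and still so for the second after the job is handed in, with the robot touching nothing.
It also fails if it takes over 40 s, if anything falls off the work surface, if the arm or the gripper's body presses on something with over 40 N, if the wrist force passes 120 N, or if a joint passes its speed limit or range.

## Working session

There is one attempt and no reset: what is moved stays moved. The work goes in short steps, Python scripts to look and compute and a tool call to move; the robot and the scene stay as the last step left them, time stands still between calls to the robot, and variables do not carry over. Pictures are saved under pics/ and viewed, and the job is handed in when it is done.

Besides the shell and the picture viewer there is one more tool, called after "Request:" as a command line: name --argument value ..., lists and objects as JSON in quotes. servo_tool: Moves the arm, as the interface text tells. Its arguments: {"type":"object","properties":{"deltas":{"type":"array"}},"required":["deltas"]}

```bash
mkdir -p pics; ls; cat > h.py <<'E'
import numpy as np, cv2
from station import get_obs, viewer, workorder, finder
def save(n,im): cv2.imwrite('pics/'+n+'.png',im[:,:,::-1])
def cam(n):
    p=viewer.camera_params(n);K=np.array(p["camera_matrix"])
    R=cv2.Rodrigues(np.array(p["rvec"],float))[0];t=np.array(p["tvec"],float).ravel()
    return K,R,t
def on_plane(n,xy,z):
    K,R,t=cam(n);d=R.T@np.linalg.inv(K)@np.array([xy[0],xy[1],1.]);o=-R.T@t
    return o+d*(z-o[2])/d[2]
E
python3 - <<'E'
from h import *
for n in("top","side"):
    im,d=viewer.capture(n);save(n+'0',im)
    for i in range(1,6):
        r=finder.mark_of(n,f"hinge_{i}")
        print(n,i,[(np.round(q["xy"],1),round(q["conf"],2),np.round(on_plane(n,q["xy"],.011),4)) for q in r][:6])
r=finder.mark_of("top","holder");print(r, [on_plane("top",q["xy"],0) for q in r])
o=get_obs();print(o["time"],o["eef_pos"],o["tcp_rot"],o["gripper_width"],o["contact_force"])
E
```

```text
pics
top 1 [(array([197.9, 255.5]), 0.87, array([0.5045, 0.1942, 0.011 ])), (array([217.4, 258.9]), 0.72, array([0.4969, 0.1426, 0.011 ])), (array([164.7, 261.3]), 0.71, array([0.4871, 0.2808, 0.011 ])), (array([181.3, 256.8]), 0.67, array([0.4999, 0.2378, 0.011 ])), (array([153.6, 271.6]), 0.65, array([0.4596, 0.3085, 0.011 ]))]
top 2 [(array([197.9, 255.5]), 0.87, array([0.5045, 0.1942, 0.011 ])), (array([217.4, 258.9]), 0.72, array([0.4969, 0.1426, 0.011 ])), (array([164.7, 261.3]), 0.71, array([0.4871, 0.2808, 0.011 ])), (array([181.3, 256.8]), 0.67, array([0.4999, 0.2378, 0.011 ])), (array([153.6, 271.6]), 0.65, array([0.4596, 0.3085, 0.011 ]))]
top 3 [(array([197.9, 255.5]), 0.87, array([0.5045, 0.1942, 0.011 ])), (array([217.4, 258.9]), 0.72, array([0.4969, 0.1426, 0.011 ])), (array([164.7, 261.3]), 0.71, array([0.4871, 0.2808, 0.011 ])), (array([181.3, 256.8]), 0.67, array([0.4999, 0.2378, 0.011 ])), (array([153.6, 271.6]), 0.65, array([0.4596, 0.3085, 0.011 ]))]
top 4 [(array([197.9, 255.5]), 0.87, array([0.5045, 0.1942, 0.011 ])), (array([217.4, 258.9]), 0.72, array([0.4969
[... 2042 characters left out ...]
11 ])), (array([265.6, 164.2]), 0.5, array([ 0.7168, -0.2019,  0.011 ]))]
side 5 [(array([313.1, 277.7]), 0.76, array([0.502 , 0.1944, 0.011 ])), (array([323.1, 263.6]), 0.75, array([0.4864, 0.1451, 0.011 ])), (array([314.8, 306.3]), 0.73, array([0.4835, 0.2751, 0.011 ])), (array([310.7, 290.7]), 0.62, array([0.5004, 0.2338, 0.011 ])), (array([328.4, 326.2]), 0.56, array([0.4456, 0.3204, 0.011 ])), (array([265.6, 164.2]), 0.5, array([ 0.7168, -0.2019,  0.011 ]))]
[{'xy': [182.5, 250.8], 'conf': 0.56}] [array([0.51559104, 0.23826844, 0.        ])]
0.65 [0.24326913 0.57570307 0.1890816 ] [-1.79996282e+02 -1.17152551e-04 -2.29088712e+01] 0.08698836280416566 [-0.00796067 -0.48019977 -0.06555837]
```

View pics/top0.png

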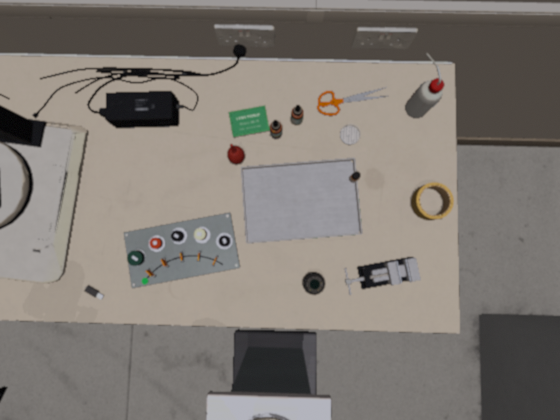

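View pics/side0.png

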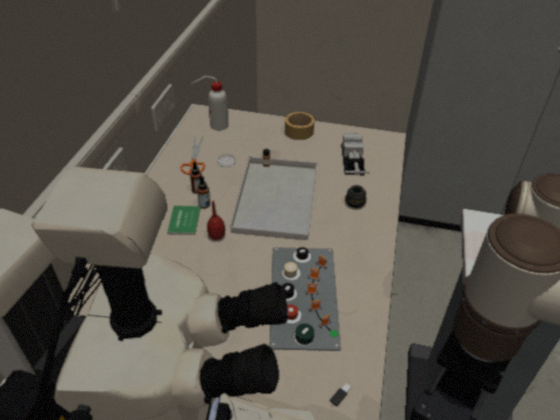

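```bash
cat > fit.py <<'E'
from h import *
from scipy.optimize import least_squares
H=np.array([[-44.2,84.7],[-24.7,44.3],[-18,0],[-24.7,-44.3],[-44.2,-84.7]])/1000
C=np.array([-.168,0])
def fit(P):
    a=H-H.mean(0);b=P-P.mean(0)
    th=np.arctan2((a[:,0]*b[:,1]-a[:,1]*b[:,0]).sum(),(a*b).sum())
    R=np.array([[np.cos(th),-np.sin(th)],[np.sin(th),np.cos(th)]])
    t=P.mean(0)-R@H.mean(0)
    return th,R,t,(H@R.T+t-P)*1000
E
python3 - <<'E'
from fit import *
top=np.array([[.4596,.3085],[.4871,.2808],[.4999,.2378],[.5045,.1942],[.4969,.1426]])
side=np.array([[.4456,.3204],[.4835,.2751],[.5004,.2338],[.502,.1944],[.4864,.1451]])
for P in(top,side):
    th,R,t,e=fit(P);print(np.degrees(th),t,np.round(e,1).tolist());print((H@R.T+t).round(4).tolist(),R@C+t)
E
```

```text
12.99353243630431 [0.51996216 0.23978605] [[-1.8, 3.9], [-1.2, -3.4], [2.5, -2.1], [1.4, -3.1], [-1.0, 4.7]]
[[0.4578, 0.3124], [0.4859, 0.2774], [0.5024, 0.2357], [0.5059, 0.1911], [0.4959, 0.1473]] [0.35626373 0.20201275]
12.65254827660302 [0.51398332 0.24058523] [[6.7, -6.9], [-3.3, 3.3], [-4.0, 2.8], [-2.4, -2.4], [3.0, 3.2]]
[[0.4523, 0.3135], [0.4802, 0.2784], [0.4964, 0.2366], [0.4996, 0.192], [0.4894, 0.1483]] [0.35006298 0.20378681]
```

The top view shows the holder at about (182,250), the flags from (150,272) by the green dot to (217,260), and the microscope edge at column ~85. The side network fit is poor, with errors of up to 7 mm. I'll check obstacle heights next, then refine with the wrist camera.

```bash
python3 - <<'E'
from h import *
im,d=viewer.capture("top")
K,R,t=cam("top")
v,u=np.mgrid[:420,:560]
X=(np.stack([(u-K[0,2])/K[0,0],(v-K[1,2])/K[1,1],np.ones_like(u)],-1)*d[...,None]-t)@R
z=X[...,2]
x=X[...,0];y=X[...,1]
for xa in np.arange(.2,.9,.05):
    print(round(xa,2),[ (lambda m:int(1000*np.max(z[m])) if m.any() else -999)((abs(x-xa)<.025)&(abs(y-ya)<.025)&(d>0)) for ya in np.arange(.8,-.01,-.05)])
w,_=viewer.capture("wrist");save("w0",w)
print(viewer.camera_params("wrist"))
E
```

```text
0.2 [-999, -999, -999, -999, -999, 229, -999, -999, -999, -999, -999, -999, -999, -999, -999, -999, -999]
0.25 [-999, -999, -999, -999, -999, 234, 300, -999, -999, -999, -999, -999, -999, -999, -999, -999, -999]
0.3 [-999, -999, 4, 2, 3, 2, 2, 2, 5, 4, 2, 2, 4, 5, 3, 5, 3]
0.35 [-999, -999, 5, 6, 7, 7, 7, 4, 6, 5, 7, 5, 7, 5, 5, 6, 6]
0.4 [-999, -999, 5, 4, 39, 5, 12, 12, 6, 13, 7, 7, 5, 5, 5, 6, 6]
0.45 [-999, -999, 55, 57, 59, 56, 6, 5, 8, 12, 40, 12, 13, 12, 10, 6, 6]
0.5 [-999, -999, 65, 65, 65, 63, 48, 5, 12, 34, 40, 41, 40, 40, 13, 4, 5]
0.55 [-999, -999, 60, 145, 166, 65, 49, 6, 12, 13, 30, 33, 35, 35, 27, 28, 28]
0.6 [-999, -999, -999, 58, 176, 167, 52, 5, 5, 6, 13, 14, 13, 13, 28, 28, 8]
0.65 [-999, -999, -999, -999, 177, 172, 56, 6, 5, 6, 7, 7, 8, 7, 28, 11, 8]
0.7 [-999, -999, -999, 166, 173, 167, 60, 6, 7, 6, 7, 6, 6, 7, 30, 8, 7]
0.75 [-999, -999, 56, 168, 169, 65, 64, 5, 6, 7, 8, 7, 6, 26, 117, 30, 28]
0.8 [-999, -999, 98, 180, 182, 63, 64, 6, 7, 5, 6, 6, 6, 5, 117, 5, 56]
0.85 [-999, -999, 3, 181, 183, 61, 58, 75, 77, 77, 77, 76, 5, 6, 17, 15, 103]
{'camera_matrix': array([[369.56743941,   0.        , 281.89540412],
       [  0.        , 369.56743941, 214.25834943],
       [  0.        ,   0.        ,   1.        ]]), 'T_tool_cam': array([[ 1.46028947e-04, -9.65655663e-01, -2.59825169e-01,
         7.13223774e-02],
       [ 9.99999845e-01,  1.55923247e-06,  5.56232653e-04,
         1.77430724e-06],
       [-5.36724084e-04, -2.59825210e-01,  9.65655514e-01,
        -1.94786248e-01],
       [ 0.00000000e+00,  0.00000000e+00,  0.00000000e+00,
         1.00000000e+00]])}
```

View pics/w0.png

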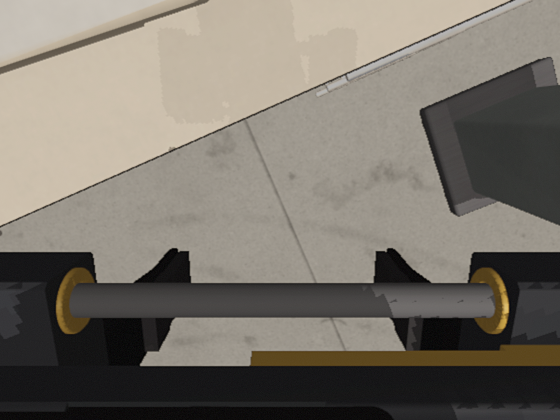

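The wrist view at the start shows floor and the table edge, and nothing sits in the path above the fingers. The microscope base is up to 65 mm high beside the holder, and its 180 mm column is farther off. I'll move to a viewing pose with the fingers shut.

Request:
servo_tool --deltas '[{"jaw":0,"tx":46,"ty":20,"tz":-8},{"jaw":0,"tx":46,"ty":20,"tz":-8},{"jaw":0,"tx":46,"ty":20,"tz":-8},{"jaw":0,"tx":46,"ty":20,"tz":-8},{"jaw":0,"tx":46,"ty":20,"tz":-8}]'

```text
$.deltas[0]: bad value
```

Request:
servo_tool --deltas '[{"jaw":0,"turn":0.16},{"jaw":0,"turn":0.16},{"jaw":0,"turn":0.15},{"jaw":0},{"jaw":0}]'

```text
$.deltas[0]: bad value
```

```bash
cat >> fit.py <<'E'
from scipy.spatial.transform import Rotation as Ro
def Tw():
    o=get_obs();T=np.eye(4);T[:3,:3]=Ro.from_euler('xyz',o["tcp_rot"],degrees=True).as_matrix();T[:3,3]=o["eef_pos"]
    p=viewer.camera_params("wrist");return T@np.array(p["T_tool_cam"]),np.array(p["camera_matrix"]),o
def wpl(T,K,xy,z):
    d=T[:3,:3]@np.linalg.inv(K)@np.array([xy[0],xy[1],1.]);o=T[:3,3];return (o+d*(z-o[2])/d[2])[:2]
def wproj(T,K,p):
    q=T[:3,:3].T@(np.asarray(p)-T[:3,3]);q=K@q;return q[:2]/q[2]
E
python3 - <<'E'
from fit import *
T,K,o=Tw();w,d=viewer.capture("wrist");save("w1",w);np.save("w1.npy",T)
print(o["time"],o["eef_pos"],o["tcp_rot"],o["gripper_width"],o["contact_force"])
for q in finder.mark_of("wrist","hinge_1"): print(np.round(q["xy"],1),round(q["conf"],2),wpl(T,K,q["xy"],.011).round(4))
E
```

```text
0.75 [0.24324652 0.57568108 0.18905763] [-1.79999847e+02  1.36328833e-03 -2.29081526e+01] 0.08688198997427611 [0.06750099 0.31375566 0.75233319]
```

View pics/w1.png

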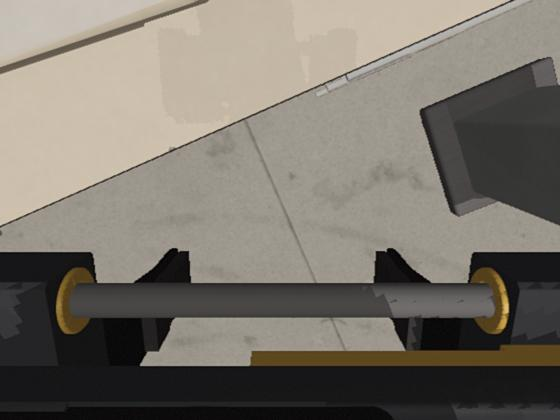

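Nothing moved, because the call was refused. I'll send every key explicitly.

Request:
servo_tool --deltas '[{"jaw":0,"tx":46,"ty":20,"tz":-8,"turn":0},{"jaw":0,"tx":46,"ty":20,"tz":-8,"turn":0},{"jaw":0,"tx":46,"ty":20,"tz":-8,"turn":0},{"jaw":0,"tx":46,"ty":20,"tz":-8,"turn":0},{"jaw":0,"tx":46,"ty":20,"tz":-8,"turn":0}]'

```text
time: 1.48
eef_pos: [0.4171, 0.3928, 0.2296]
tcp_rot: [-180.0, -0.0, -22.9]
contact_force: [1.1, 0.7, -0.6]
gripper_width: 0.0448
```

Request:
servo_tool --deltas '[{"jaw":0,"tx":0,"ty":0,"tz":0,"turn":0.16},{"jaw":0,"tx":0,"ty":0,"tz":0,"turn":0.16},{"jaw":0,"tx":0,"ty":0,"tz":0,"turn":0.15},{"jaw":0,"tx":0,"ty":0,"tz":0,"turn":0},{"jaw":0,"tx":0,"ty":0,"tz":0,"turn":0}]'

```text
time: 2.1
eef_pos: [0.4162, 0.3941, 0.2291]
tcp_rot: [-180.0, 0.0, -49.7]
contact_force: [0.1, 0.3, 1.1]
gripper_width: 0.0016
```

```bash
python3 - <<'E'
from fit import *
T,K,o=Tw();w,d=viewer.capture("wrist");save("w1",w);np.save("w1.npy",T)
print(o["time"],o["eef_pos"],o["tcp_rot"],o["gripper_width"],o["contact_force"])
for q in finder.mark_of("wrist","hinge_1"): print(np.round(q["xy"],1),round(q["conf"],2),wpl(T,K,q["xy"],.011).round(4))
E
```

```text
2.1 [0.41615959 0.39410544 0.2290915 ] [-1.79994629e+02  1.11698807e-03 -4.97089110e+01] 0.001568210395394214 [0.084236   0.30347166 1.06143829]
[319.   8.] 0.74 [0.501  0.2364]
[301.1 101.4] 0.66 [0.4556 0.3158]
```

View pics/w1.png

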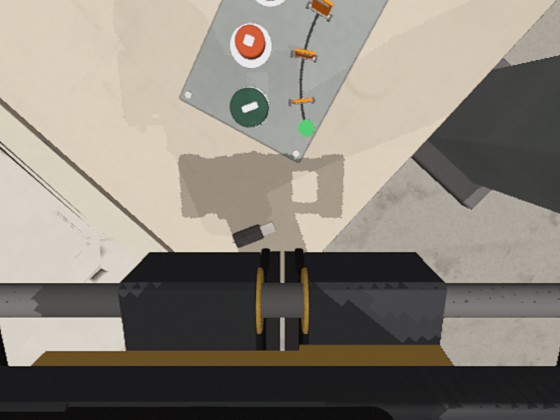

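The wrist view shows flags 1 to 3 at (301,101), (305,53) and (320,8), with the green dot at (306,128). I'll move further along so the whole row is visible.

Request:
servo_tool --deltas '[{"jaw":0,"tx":45,"ty":0,"tz":-15,"turn":0.12},{"jaw":0,"tx":45,"ty":0,"tz":-15,"turn":0.12},{"jaw":0,"tx":0,"ty":0,"tz":0,"turn":0.12},{"jaw":0,"tx":0,"ty":0,"tz":0,"turn":0},{"jaw":0,"tx":0,"ty":0,"tz":0,"turn":0}]'

```text
time: 2.82
eef_pos: [0.4696, 0.3223, 0.2588]
tcp_rot: [180.0, -0.0, -70.3]
contact_force: [-0.2, -0.1, -0.4]
gripper_width: 0.0003
```

```bash
python3 - <<'E'
from fit import *
T,K,o=Tw();w,d=viewer.capture("wrist");save("w2",w);np.save("w2.npy",T)
print(o["time"],o["eef_pos"],o["tcp_rot"],o["gripper_width"],o["contact_force"])
for q in finder.mark_of("wrist","hinge_1"): print(np.round(q["xy"],1),round(q["conf"],2),wpl(T,K,q["xy"],.011).round(4))
g=w.astype(int);m=(g[...,1]>g[...,0]+60)&(g[...,1]>g[...,2]+60)
n,_,st,ce=cv2.connectedComponentsWithStats(m.astype(np.uint8))
for i in range(1,n):
    if st[i,4]>15: print("green",st[i,4],ce[i],wpl(T,K,ce[i],.008))
cv2.imwrite("pics/w2z.png",cv2.resize(w[:260,120:470,::-1],None,fx=2.2,fy=2.2,interpolation=cv2.INTER_CUBIC))
E
```

```text
2.825 [0.46959769 0.32230927 0.25875835] [ 1.79970850e+02 -1.11269925e-02 -7.03101649e+01] 0.00034642146584373573 [-0.19878915 -0.08293726 -0.39228765]
[281.5 138.1] 0.82 [0.4852 0.2801]
[281.8  95.7] 0.82 [0.5009 0.2353]
[289.5  56.5] 0.72 [0.5068 0.1932]
[294.1 173.7] 0.69 [0.4567 0.3146]
[316.9  18.6] 0.59 [0.4919 0.1473]
green 156 [306.50641026 193.55769231] [0.43364564 0.33290244]
```

View pics/w2.png

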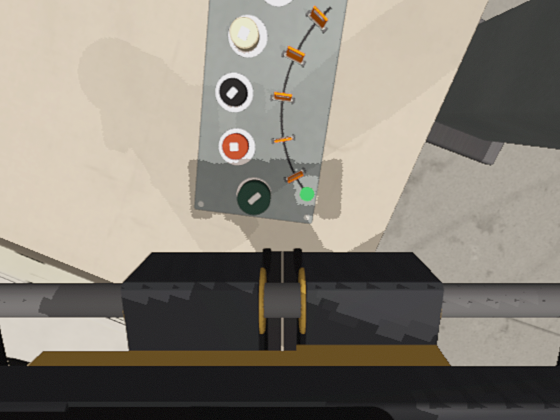

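The whole row is now in view: flags at (294,175), (282,138), (282,96), (290,56) and (317,18), with the green dot at (306,194). Next I'll fit the holder pose and overlay it.

```bash
python3 - <<'E'
from fit import *
import fit
P=np.array([[.4567,.3146],[.4852,.2801],[.5009,.2353],[.5068,.1932],[.4919,.1473],[.43365,.3329]])
a=np.arcsin(84.7/150)+28/150
fit.H=np.vstack([H,C+.15*np.array([np.cos(a),np.sin(a)])])
th,R,t,e=fit.fit(P);print(np.degrees(th),t,np.round(e,1).tolist());print((H@R.T+t).round(4).tolist(),R@C+t)
T=np.load("w2.npy");K=np.array(viewer.camera_params("wrist")["camera_matrix"])
im=cv2.imread("pics/w2.png");s=3;big=cv2.resize(im,None,fx=s,fy=s,interpolation=cv2.INTER_CUBIC)
def pt(x,y,z):
    p=R@np.array([x,y])+t;return tuple(int(v) for v in s*(wproj(T,K,[p[0],p[1],z])+.5))
for x,y in H: cv2.circle(big,pt(x,y,.011),4,(255,0,0),-1)
for b in np.arange(-.75,.8,.02): cv2.circle(big,pt(C[0]+.15*np.cos(b),.15*np.sin(b),.008),2,(255,255,0),-1)
for b in range(-2,3):
    for f in np.linspace(0,6.28,40): cv2.circle(big,pt(C[0]+.206*np.cos(b*.3)+.02*np.cos(f),.206*np.sin(b*.3)+.02*np.sin(f),.008),1,(0,0,255),-1)
c=[(.075,.145),(.075,-.145),(-.075,-.145),(-.075,.145)]
for i in range(4): cv2.line(big,pt(*c[i],.008),pt(*c[(i+1)%4],.008),(255,0,255),1)
cv2.imwrite("pics/ov2.png",big[0:600+80,540:1110][:600*1])
E
```

```text
12.453582811591597 [0.51846635 0.24111317] [[0.3, -0.3], [-0.4, -1.1], [-0.0, 1.9], [-2.9, -0.7], [1.7, 1.6], [1.3, -1.5]]
[[0.457, 0.3143], [0.4848, 0.279], [0.5009, 0.2372], [0.5039, 0.1925], [0.4936, 0.1489]] [0.35441921 0.2048842 ]
```

View pics/ov2.png

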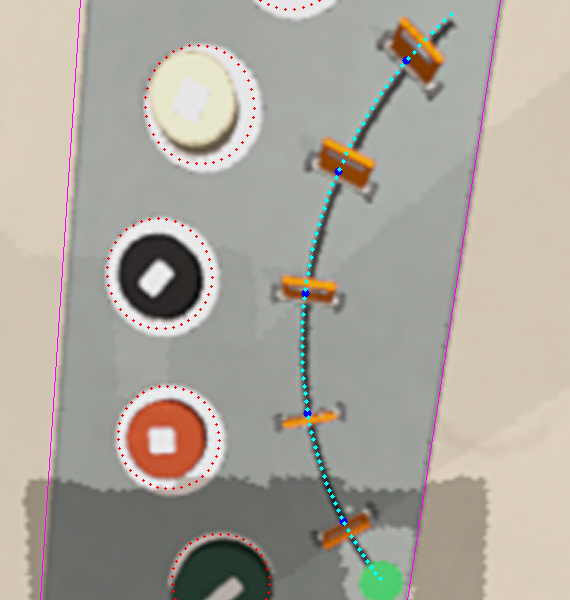

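The overlay agrees to about 1 mm, so I'll shift the arc centre to (0.3534, 0.2046). Next I'll go above the green dot at (0.434, 0.331) with yaw -35.

Request:
servo_tool --deltas '[{"jaw":0,"tx":-20.4,"ty":30.6,"tz":36,"turn":0},{"jaw":0,"tx":0,"ty":0,"tz":40,"turn":-0.154},{"jaw":0,"tx":0,"ty":0,"tz":40,"turn":-0.154},{"jaw":0,"tx":0,"ty":0,"tz":40,"turn":-0.154},{"jaw":0,"tx":0,"ty":0,"tz":40,"turn":-0.154}]'

```text
time: 3.55
eef_pos: [0.434, 0.3315, 0.0619]
tcp_rot: [-180.0, -0.0, -34.8]
contact_force: [0.6, 0.3, -0.3]
gripper_width: 0.0007
```

Request:
servo_tool --deltas '[{"jaw":0,"tx":0,"ty":0,"tz":0,"turn":0},{"jaw":0,"tx":0,"ty":0,"tz":0,"turn":0}]'

```text
time: 3.8
eef_pos: [0.4351, 0.3322, 0.0645]
tcp_rot: [-179.9, -0.0, -35.2]
contact_force: [0.7, 0.1, 0.3]
gripper_width: 0.0004
```

```bash
python3 - <<'E'
from fit import *
T,K,o=Tw();w,d=viewer.capture("wrist");save("w3",w);s,_=viewer.capture("side");save("s3",s)
print(o["time"],o["eef_pos"],o["tcp_rot"],o["gripper_width"],o["contact_force"])
Cw=np.array([.3534,.2046])
def q(p):
    u=wproj(T,K,p)
    c,r=int(round(u[0])),int(round(u[1]))
    dd=np.median(d[r-2:r+3,c-2:c+3]); X=T@np.append(np.linalg.inv(K)@[c,r,1]*dd,1);return (c,r),X[:3].round(4)
th=np.radians(12.45);R=np.array([[np.cos(th),-np.sin(th)],[np.sin(th),np.cos(th)]]);t=np.array([.5175,.2408])
for h in [(-.05,0),(-.06,.03),(-.06,-.05),(.01,.03),(-.1,0),(-.1,.05)]:
    p=R@np.array(h)+t;print(h,q([*p,.008]))
E
```

```text
3.8 [0.43505909 0.33220929 0.06446262] [-1.79870401e+02 -4.36586135e-02 -3.52042998e+01] 0.0003800728945118761 [0.74191148 0.09519846 0.32998807]
(-0.05, 0) ((381, 91), array([0.4686, 0.2301, 0.0072]))
(-0.06, 0.03) ((359, 136), array([0.4526, 0.2569, 0.007 ]))
(-0.06, -0.05) ((450, 40), array([0.4697, 0.1788, 0.0068]))
(0.01, 0.03) ((281, 60), array([0.5212, 0.2723, 0.0078]))
(-0.1, 0) ((433, 144), array([4.175e-01, 2.172e-01, 4.000e-04]))
(-0.1, 0.05) ((379, 198), array([0.4064, 0.2675, 0.0008]))
```

View pics/w3.png

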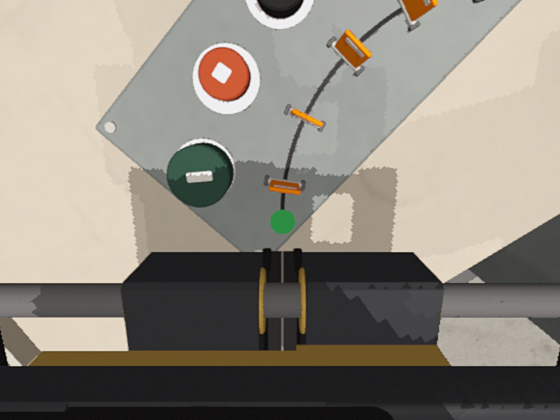

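The wrist view shows the green dot straight ahead of the fingers at (282,221), flag 1 at (286,186), and the deck depth reading z≈0.007. Now I'll descend.

Request:
servo_tool --deltas '[{"jaw":0,"tx":-1,"ty":0,"tz":20,"turn":0},{"jaw":0,"tx":0,"ty":0,"tz":15,"turn":0},{"jaw":0,"tx":0,"ty":0,"tz":8,"turn":0},{"jaw":0,"tx":0,"ty":0,"tz":0,"turn":0},{"jaw":0,"tx":0,"ty":0,"tz":0,"turn":0}]'

```text
time: 4.53
eef_pos: [0.4338, 0.332, 0.0206]
tcp_rot: [-179.9, -0.0, -35.2]
contact_force: [0.7, 0.5, -1.2]
gripper_width: 0.0004
```

```bash
python3 - <<'E'
from fit import *
o=get_obs()
print(o["time"],o["eef_pos"],o["tcp_rot"],o["joint_vel"],o["contact_force"])
p=o["eef_pos"][:2]-np.array([.3534,.2046]);print(np.hypot(*p),np.degrees(np.arctan2(p[1],p[0])))
s,_=viewer.capture("side");save("s4",cv2.resize(s[200:360,220:400],None,fx=4,fy=3.7));print(get_obs()["eef_pos"])
E
```

```text
4.525 [0.43381098 0.33202537 0.02055329] [-1.79940725e+02 -1.25524531e-02 -3.51630960e+01] [ 0.06842316 -0.24795934  0.05582766 -0.00548965  0.1243747   0.04097876] [ 0.68132265  0.48433922 -1.20895641]
0.150675645601758 57.74628436628528
[0.43378652 0.33202858 0.02060796]
```

View pics/s4.png

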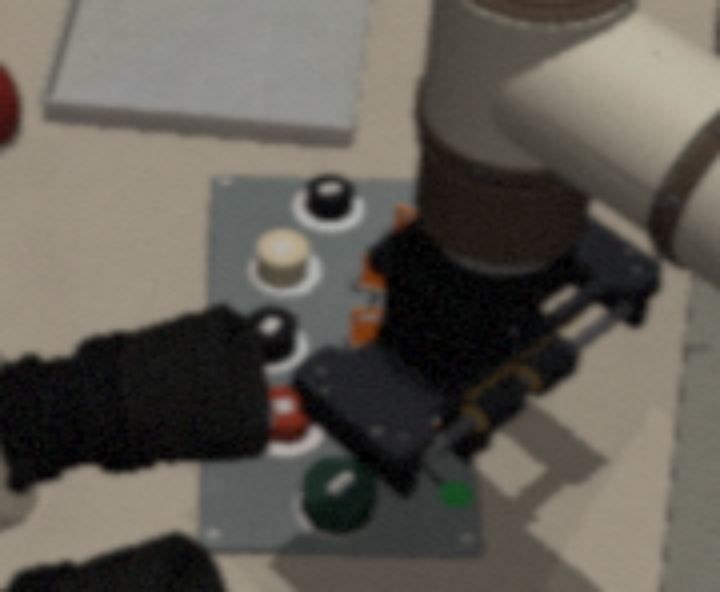

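The gripper is at the green dot (radius 150.7 mm, phase 57.7°). The side view shows it clear of the pucks. I'll lower to about 15.5 mm and begin the slow stroke.

Request:
servo_tool --deltas '[{"jaw":0,"tx":0,"ty":0,"tz":5,"turn":-0.027},{"jaw":0,"tx":0,"ty":0,"tz":0,"turn":0},{"jaw":0,"tx":0,"ty":0,"tz":0,"turn":0}]'

```text
time: 4.95
eef_pos: [0.4334, 0.3316, 0.015]
tcp_rot: [180.0, -0.0, -33.6]
contact_force: [-0.2, 0.0, -0.1]
gripper_width: 0.0005
```

Request:
servo_tool --deltas '[{"jaw":0,"tx":6.54,"ty":0,"tz":0,"turn":0.0436},{"jaw":0,"tx":6.54,"ty":0,"tz":0,"turn":0.0436}]'

```text
time: 5.2
eef_pos: [0.4446, 0.324, 0.0151]
tcp_rot: [-180.0, -0.0, -38.8]
contact_force: [0.9, 0.4, -0.0]
gripper_width: 0.0004
```

Request:
servo_tool --deltas '[{"jaw":0,"tx":6.54,"ty":0,"tz":0,"turn":0.0436},{"jaw":0,"tx":6.54,"ty":0,"tz":0,"turn":0.0436},{"jaw":0,"tx":6.54,"ty":0,"tz":0,"turn":0.0436},{"jaw":0,"tx":6.54,"ty":0,"tz":0,"turn":0.0436},{"jaw":0,"tx":6.54,"ty":0,"tz":0,"turn":0.0436}]'

```text
time: 5.82
eef_pos: [0.4681, 0.3013, 0.015]
tcp_rot: [180.0, 0.0, -51.3]
contact_force: [-0.1, 0.0, 0.1]
gripper_width: 0.0002
```

Request:
servo_tool --deltas '[{"jaw":0,"tx":6.54,"ty":0,"tz":0,"turn":0.0436},{"jaw":0,"tx":6.54,"ty":0,"tz":0,"turn":0.0436},{"jaw":0,"tx":6.54,"ty":0,"tz":0,"turn":0.0436},{"jaw":0,"tx":6.54,"ty":0,"tz":0,"turn":0.0436},{"jaw":0,"tx":6.54,"ty":0,"tz":0,"turn":0.0436}]'

```text
time: 6.45
eef_pos: [0.4862, 0.2741, 0.0151]
tcp_rot: [-180.0, -0.0, -63.8]
contact_force: [0.5, 0.3, 0.2]
gripper_width: 0.0002
```

```bash
python3 - <<'E'
from fit import *
o=get_obs()
w,_=viewer.capture("wrist");save("w5",w)
print(o["eef_pos"],o["contact_force"])
s,_=viewer.capture("side");save("s5",cv2.resize(s[200:360,220:400],None,fx=4,fy=3.7))
s,_=viewer.capture("top");save("t5",cv2.resize(s[200:300,110:260],None,fx=5,fy=5))
E
```

```text
[0.48620871 0.27414691 0.0150575 ] [0.52963456 0.31936683 0.225531  ]
```

View pics/s5.png

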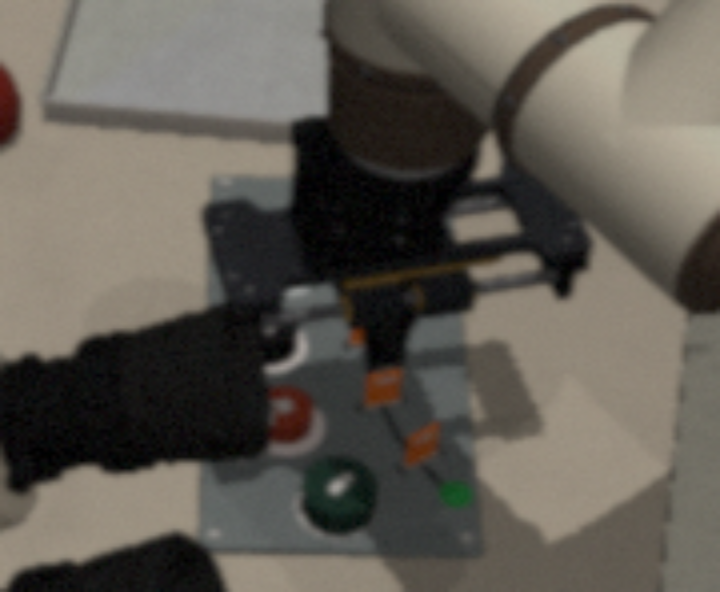

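View pics/w5.png

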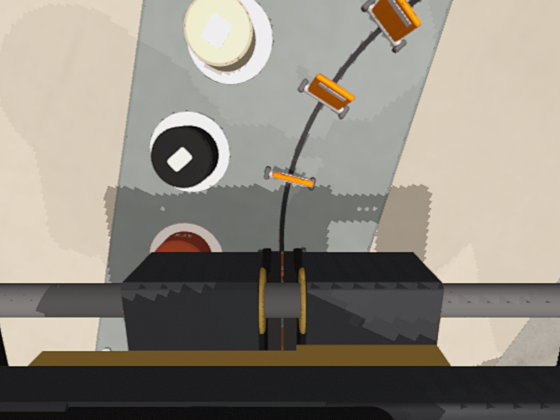

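The side view shows flag 1 folded at (422,443) and flag 2 going under the finger. In the wrist view the line runs straight into the finger gap, and forces stay under 1 N. I'll continue.

Request:
servo_tool --deltas '[{"jaw":0,"tx":6.54,"ty":0,"tz":0,"turn":0.0436},{"jaw":0,"tx":6.54,"ty":0,"tz":0,"turn":0.0436},{"jaw":0,"tx":6.54,"ty":0,"tz":0,"turn":0.0436},{"jaw":0,"tx":6.54,"ty":0,"tz":0,"turn":0.0436},{"jaw":0,"tx":6.54,"ty":0,"tz":0,"turn":0.0436}]'

```text
time: 7.22
eef_pos: [0.498, 0.2437, 0.015]
tcp_rot: [180.0, -0.0, -76.3]
contact_force: [0.2, -0.3, -0.8]
gripper_width: 0.0005
```

Request:
servo_tool --deltas '[{"jaw":0,"tx":6.54,"ty":0,"tz":0,"turn":0.0436},{"jaw":0,"tx":6.54,"ty":0,"tz":0,"turn":0.0436},{"jaw":0,"tx":6.54,"ty":0,"tz":0,"turn":0.0436},{"jaw":0,"tx":6.54,"ty":0,"tz":0,"turn":0.0436},{"jaw":0,"tx":6.54,"ty":0,"tz":0,"turn":0.0436}]'

```text
time: 7.85
eef_pos: [0.503, 0.2115, 0.0151]
tcp_rot: [180.0, 0.0, -88.7]
contact_force: [0.3, -0.4, -0.4]
gripper_width: 0.0005
```

Request:
servo_tool --deltas '[{"jaw":0,"tx":6.54,"ty":0,"tz":0,"turn":0.0436},{"jaw":0,"tx":6.54,"ty":0,"tz":0,"turn":0.0436},{"jaw":0,"tx":6.54,"ty":0,"tz":0,"turn":0.0436},{"jaw":0,"tx":6.54,"ty":0,"tz":0,"turn":0.0436},{"jaw":0,"tx":6.54,"ty":0,"tz":0,"turn":0.0436}]'

```text
time: 8.48
eef_pos: [0.5008, 0.1789, 0.015]
tcp_rot: [180.0, -0.0, -101.2]
contact_force: [-0.3, 0.2, 0.4]
gripper_width: 0.0002
```

Request:
servo_tool --deltas '[{"jaw":0,"tx":6.54,"ty":0,"tz":0,"turn":0.0436},{"jaw":0,"tx":6.54,"ty":0,"tz":0,"turn":0.0436},{"jaw":0,"tx":6.54,"ty":0,"tz":0,"turn":0.0436},{"jaw":0,"tx":6.54,"ty":0,"tz":0,"turn":0.0436},{"jaw":0,"tx":6.54,"ty":0,"tz":0,"turn":0.0436}]'

```text
time: 9.1
eef_pos: [0.4917, 0.1476, 0.0151]
tcp_rot: [180.0, -0.0, -113.7]
contact_force: [1.1, -0.8, -1.0]
gripper_width: 0.0004
```

Request:
servo_tool --deltas '[{"jaw":0,"tx":6.54,"ty":0,"tz":0,"turn":0.0436},{"jaw":0,"tx":6.54,"ty":0,"tz":0,"turn":0.0436},{"jaw":0,"tx":6.54,"ty":0,"tz":0,"turn":0.0436},{"jaw":0,"tx":6.54,"ty":0,"tz":0,"turn":0.0436},{"jaw":0,"tx":6.54,"ty":0,"tz":0,"turn":0.0436}]'

```text
time: 9.72
eef_pos: [0.4761, 0.1189, 0.0151]
tcp_rot: [-180.0, 0.0, -126.2]
contact_force: [0.6, 0.4, -0.6]
gripper_width: 0.0004
```

Request:
servo_tool --deltas '[{"jaw":0,"tx":6.54,"ty":0,"tz":0,"turn":0.0436},{"jaw":0,"tx":6.54,"ty":0,"tz":0,"turn":0.0436},{"jaw":0,"tx":6.54,"ty":0,"tz":0,"turn":0.0436}]'

```text
time: 10.1
eef_pos: [0.4638, 0.1036, 0.0151]
tcp_rot: [-180.0, 0.0, -133.7]
contact_force: [-1.2, 0.5, 0.4]
gripper_width: 0.0003
```

The stroke is complete with all forces around 1 N. I'll lift straight up and look.

Request:
servo_tool --deltas '[{"jaw":0,"tx":0,"ty":0,"tz":-25,"turn":0},{"jaw":0,"tx":0,"ty":0,"tz":-50,"turn":0},{"jaw":0,"tx":0,"ty":0,"tz":-50,"turn":0},{"jaw":0,"tx":-10,"ty":0,"tz":-50,"turn":-0.18},{"jaw":0,"tx":-40,"ty":0,"tz":-10,"turn":-0.18}]'

```text
time: 10.72
eef_pos: [0.4944, 0.1448, 0.2049]
tcp_rot: [-179.7, 0.4, -112.7]
contact_force: [0.0, -0.4, -0.3]
gripper_width: 0.0004
```

Request:
servo_tool --deltas '[{"jaw":0,"tx":-50,"ty":0,"tz":0,"turn":-0.18},{"jaw":0,"tx":-50,"ty":0,"tz":0,"turn":-0.18},{"jaw":0,"tx":-50,"ty":0,"tz":0,"turn":-0.1},{"jaw":0,"tx":-40,"ty":0,"tz":0,"turn":0},{"jaw":0,"tx":0,"ty":0,"tz":0,"turn":0}]'

```text
time: 11.35
eef_pos: [0.5223, 0.3316, 0.199]
tcp_rot: [179.9, -0.0, -86.5]
contact_force: [0.2, -0.0, 0.9]
gripper_width: 0.0003
```

```bash
python3 - <<'E'
from fit import *
T,K,o=Tw();w,d=viewer.capture("wrist");save("w6",w);np.save("w6.npy",T);np.save("w6d.npy",d)
print(o["time"],o["eef_pos"],o["tcp_rot"],o["contact_force"])
s,_=viewer.capture("side");save("s6",cv2.resize(s[200:360,220:400],None,fx=4,fy=3.7))
E
```

```text
11.35 [0.52227217 0.33156616 0.19897214] [ 1.79944554e+02 -3.14384948e-02 -8.64597240e+01] [ 0.19876351 -0.03595039  0.85458281]
```

View pics/w6.png

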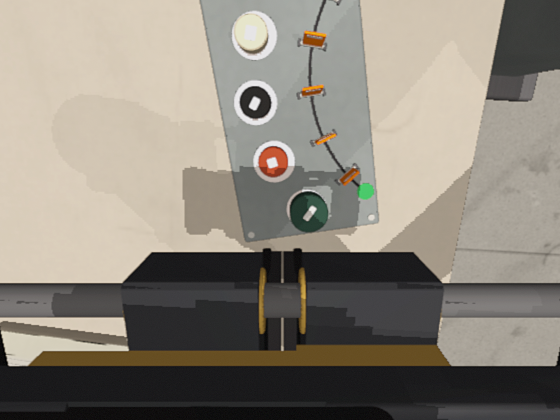

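View pics/s6.png

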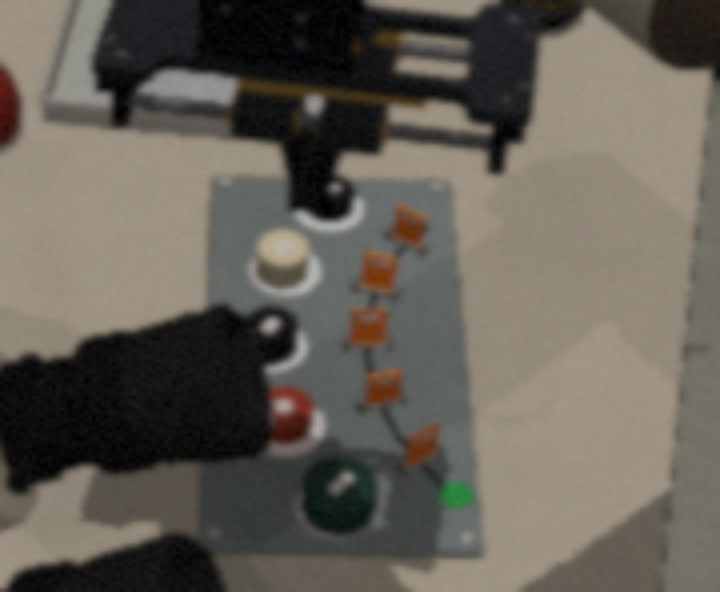

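The flags still look upright in both views, so the fingers either missed them or passed through. I'll check where the fingertips really were.

```bash
python3 - <<'E'
from fit import *
K,R,t=cam("side")
def pr(p):
    q=K@(R@np.array(p)+t);q=q[:2]/q[2];return q.round(1),((q-[220,200])*[4,3.7]).round()
print("s5 tcp",pr([.4862,.2741,.015]),"s4",pr([.4338,.3320,.0205]), "s6",pr([.52227,.33157,.199]))
for h in [[.456,.314],[.4838,.2787],[.4999,.2369],[.5029,.1922],[.4926,.1486]]: print(pr([*h,.011]),pr([*h,.039]))
d=np.load("w6d.npy");T=np.load("w6.npy");Kw=np.array(viewer.camera_params("wrist")["camera_matrix"])
v,u=np.mgrid[:420,:560]
X=(np.stack([u,v,np.ones_like(u)],-1)@np.linalg.inv(Kw).T*d[...,None])@T[:3,:3].T+T[:3,3]
w=cv2.imread("pics/w6.png")[...,::-1].astype(int);m=(w[...,0]>w[...,2]+90)&(w[...,0]>w[...,1]+50)&(v<240)
n,l,st,ce=cv2.connectedComponentsWithStats(m.astype(np.uint8))
for i in range(1,n):
    if st[i,4]>30:
        P=X[l==i];print(ce[i].round(),st[i,4],"zmax",np.percentile(P[:,2],[5,50,95]).round(4),P[:,:2].min(0),P[:,:2].max(0))
E
python3 - <<'E'
import cv2
a=cv2.imread('pics/w6.png');cv2.imwrite('pics/w6z.png',cv2.resize(a[0:220,270:400],None,fx=2.7*1.5,fy=2.7,interpolation=cv2.INTER_CUBIC))
E
```

```text
s5 tcp (array([313.8, 304.6]), array([375., 387.])) s4 (array([333.4, 329.1]), array([453., 478.])) s6 (array([295.9, 265.5]), array([303., 242.]))
(array([324.1, 322.9]), array([416., 455.])) (array([325.1, 315.1]), array([420., 426.]))
(array([314.4, 307.5]), array([377., 398.])) (array([315.2, 299.7]), array([381., 369.]))
(array([310.7, 291.8]), array([363., 340.])) (array([311.4, 283.9]), array([366., 310.]))
(array([312.9, 276.9]), array([372., 285.])) (array([313.6, 269. ]), array([374., 255.]))
(array([320.3, 264.2]), array([401., 238.])) (array([321.1, 256.3]), array([405., 208.]))
[313.  38.] 215 zmax [0.0156 0.0278 0.0384] [0.49299685 0.18103178] [0.52728663 0.26080082]
[312.  89.] 120 zmax [0.0178 0.0363 0.0388] [0.48789438 0.23033   ] [0.50982864 0.24049237]
[325. 139.] 68 zmax [0.0304 0.0377 0.0393] [0.47231521 0.27480823] [0.49291834 0.28491923]
[273. 161.] 558 zmax [0.0238 0.0252 0.0264] [0.5188378  0.26080082] [0.54694318 0.31950183]
[349. 176.] 116 zmax [0.0173 0.0364 0.0387] [0.44874962 0.26080082] [0.52728663 0.32280563]
```

View pics/w6z.png

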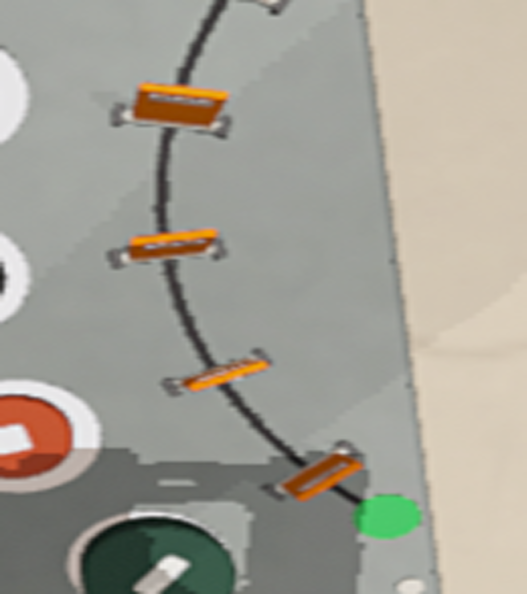

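View pics/t5.png

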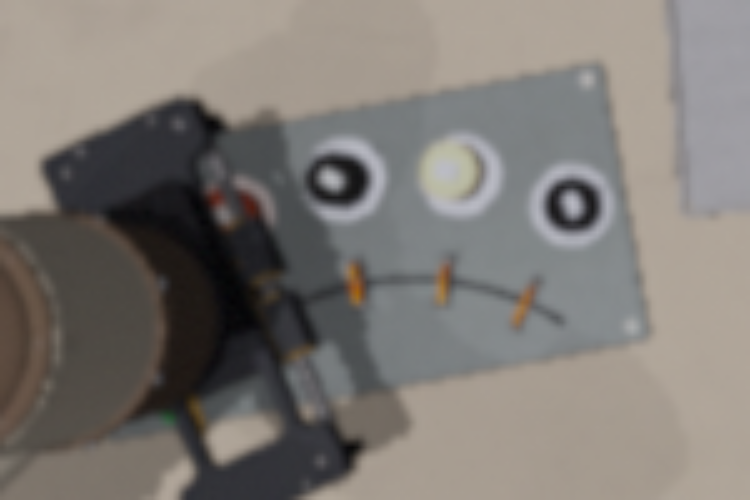

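The projected TCP lies about 7 px below the visible fingertip end in s5 and about 9 px below it in s6. That suggests the real tips sit about 25 mm above the reported TCP, which would have carried them just over the flags. I'll measure this with depth.

```bash
python3 - <<'E'
from fit import *
o=get_obs();print(o["time"],o["eef_pos"],o["tcp_rot"])
p=np.array(o["eef_pos"]);yaw=np.radians(o["tcp_rot"][2])
A=np.array([[np.cos(yaw),np.sin(yaw)],[np.sin(yaw),-np.cos(yaw)]])
v,u=np.mgrid[:420,:560]
def rep(X,name):
    L=(X[...,:2]-p[:2])@A.T; z=X[...,2]-p[2]
    m=(abs(L[...,0])<.03)&(abs(L[...,1])<.04)&(z>-.06)&(z<.12)
    print(name,m.sum())
    for a in np.arange(-.06,.1,.005):
        k=m&(z>=a)&(z<a+.005)
        if k.any(): print(round(a,3),k.sum(),"x",(1000*np.percentile(L[k][:,0],[2,98])).round(),"y",(1000*np.percentile(L[k][:,1],[2,98])).round())
s,d=viewer.capture("side");K,R,t=cam("side")
X=(np.stack([u,v,np.ones_like(u)],-1)@np.linalg.inv(K).T*d[...,None]-t)@R
X[d==0]=9
rep(X,"side")
d=np.load("w6d.npy");T,Kw,o=Tw()
X=(np.stack([u,v,np.ones_like(u)],-1)@np.linalg.inv(Kw).T*d[...,None])@T[:3,:3].T+T[:3,3];X[d==0]=9
rep(X,"wrist")
E
```

```text
11.45 [0.522433   0.32917385 0.19955619] [ 1.79945321e+02 -4.54868427e-02 -8.65753748e+01]
side 256
0.03 13 x [-11.   7.] y [-5. 10.]
0.035 14 x [-11.  -4.] y [-7. 10.]
0.04 19 x [-13.   2.] y [-7. 11.]
0.045 16 x [-12.  -7.] y [-5.  9.]
0.05 23 x [-13.  -8.] y [-6. 11.]
0.055 20 x [-12.  -7.] y [-8. 10.]
0.06 19 x [-12.  -8.] y [-8. 11.]
0.065 24 x [-13.  -8.] y [-9. 12.]
0.07 30 x [-13.  -7.] y [-11.  14.]
0.075 29 x [-12.  -6.] y [-11.  14.]
0.08 20 x [-13.  -0.] y [-10.  14.]
0.085 6 x [-12.  -5.] y [-6.  1.]
0.09 1 x [-9. -9.] y [-4. -4.]
0.095 2 x [-2. -2.] y [-4. -3.]
wrist 2624
0.03 80 x [10. 12.] y [-9.  8.]
0.035 170 x [ 6. 12.] y [-9.  8.]
0.04 187 x [-0. 12.] y [-9.  7.]
0.045 171 x [10. 12.] y [-8.  7.]
0.05 166 x [10. 12.] y [-8.  7.]
0.055 196 x [ 7. 12.] y [-7.  6.]
0.06 163 x [ 9. 12.] y [-7.  5.]
0.065 60 x [10. 12.] y [-7.  5.]
0.08 911 x [-8.  4.] y [-6.  4.]
0.085 28 x [-5.  9.] y [-6.  4.]
0.09 39 x [-1. 11.] y [-6.  4.]
0.095 56 x [ 3. 12.] y [-6.  4.]
```

Both cameras independently put the fingertip end about 30 mm above the reported TCP, so the reported TCP is beyond the real tips. At z=0.015 they were really at about 0.045, over the 39 mm flags. I'll measure that offset precisely.

```bash
python3 - <<'E'
from fit import *
T,Kw,o=Tw();w,d=viewer.capture("wrist")
p=np.array(o["eef_pos"]);print(p,o["gripper_width"])
Tc=np.array(viewer.camera_params("wrist")["T_tool_cam"])
v,u=np.mgrid[:420,:560]
X=(np.stack([u,v,np.ones_like(u)],-1)@np.linalg.inv(Kw).T*d[...,None])@Tc[:3,:3].T+Tc[:3,3]
m=(abs(X[...,0])<.02)&(abs(X[...,1])<.02)&(X[...,2]>-.09)&(X[...,2]<.03)&(d>0)
print("tool z max of finger",np.sort(X[m][:,2])[-30:].round(4))
k=m&(X[...,2]>-.04);print("rows",v[k].min(),v[k].max(),"cols",u[k].min(),u[k].max())
for r in range(244,300,4):
    c=[(cc,X[r,cc].round(4).tolist()) for cc in (268,298)];print(r,c)
z=cv2.resize(w[225:345,220:345,::-1],None,fx=5,fy=5,interpolation=cv2.INTER_CUBIC);cv2.imwrite("pics/wf.png",z)
s,ds=viewer.capture("side");K,R,t=cam("side")
Y=(np.stack([u,v,np.ones_like(u)],-1)@np.linalg.inv(K).T*ds[...,None]-t)@R
Q=Y-p;m=(abs(Q[...,0])<.03)&(abs(Q[...,1])<.03)&(Q[...,2]>-.08)&(Q[...,2]<.08)&(ds>0)
print("side lowest",np.sort(Q[m][:,2])[:15].round(4))
E
```

```text
[0.52261035 0.32862289 0.19984911] 0.0005579064444987978
tool z max of finger [-0.033  -0.0329 -0.0329 -0.0329 -0.0329 -0.0328 -0.0327 -0.0327 -0.0326
 -0.0326 -0.0326 -0.0325 -0.0325 -0.0325 -0.0325 -0.0325 -0.0325 -0.0324
 -0.0324 -0.0324 -0.0324 -0.0322 -0.0322 -0.0322 -0.0322 -0.032  -0.0319
 -0.0317 -0.0316 -0.0315]
rows 248 273 cols 262 301
244 [(268, [-0.0698, -0.016, 0.2001]), (298, [-0.0698, 0.018, 0.2001])]
248 [(268, [0.0114, -0.0068, -0.033]), (298, [0.0111, 0.0071, -0.0324])]
252 [(268, [0.0108, -0.0067, -0.0367]), (298, [0.0112, 0.0069, -0.0377])]
256 [(268, [0.0111, -0.0065, -0.0423]), (298, [0.0118, 0.0066, -0.0441])]
260 [(268, [0.0113, -0.0063, -0.0474]), (298, [0.0115, 0.0065, -0.048])]
264 [(268, [0.0109, -0.0062, -0.0511]), (298, [0.0116, 0.0063, -0.0527])]
268 [(268, [0.0113, -0.006, -0.056]), (298, [0.0112, 0.0061, -0.0559])]
272 [(268, [0.0104, -0.0059, -0.058]), (298, [0.0118, 0.0059, -0.061])]
276 [(268, [0.0102, -0.0058, -0.0613]), (298, [0.0329, 0.0036, -0.111])]
280 [(268, [0.0098, -0.0057, -0.0641]), (298, [0.0315, 0.0036, -0.1103])]
284 [(268, [0.0333, -0.0036, -0.1164]), (298, [0.0333, 0.0033, -0.1164])]
288 [(268, [0.0332, -0.0036, -0.1182]), (298, [0.0329, 0.0033, -0.1177])]
292 [(268, [0.0322, -0.0036, -0.1181]), (298, [0.0322, 0.0033, -0.1182])]
296 [(268, [0.0312, -0.0036, -0.1183]), (298, [0.0318, 0.0032, -0.1194])]
side lowest [0.0332 0.0333 0.0339 0.0341 0.0344 0.0345 0.0349 0.0355 0.0356 0.0358
 0.0361 0.0362 0.0366 0.0372 0.0377]
```

View pics/wf.png

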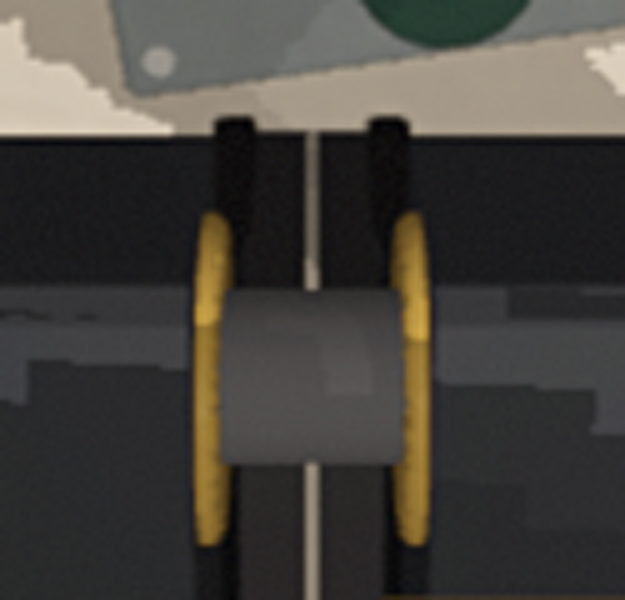

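Both cameras put the tips 31–33 mm behind the reported TCP (tool z ≈ -0.0315). I'll check that the gripper body stays clear when the tips really are low.

```bash
python3 - <<'E'
from fit import *
T,Kw,o=Tw();d=np.load("w6d.npy")
Tc=np.array(viewer.camera_params("wrist")["T_tool_cam"])
v,u=np.mgrid[:420,:560]
X=(np.stack([u,v,np.ones_like(u)],-1)@np.linalg.inv(Kw).T*d[...,None])@Tc[:3,:3].T+Tc[:3,3]
m=(d>0)&(d<.17)&(abs(X[...,1])>.015);print("body wrist zmax",np.sort(X[m][:,2])[-5:])
s,ds=viewer.capture("side");K,R,t=cam("side")
Y=(np.stack([u,v,np.ones_like(u)],-1)@np.linalg.inv(K).T*ds[...,None]-t)@R
p=np.array(o["eef_pos"]);yaw=np.radians(o["tcp_rot"][2])
A=np.array([[np.cos(yaw),np.sin(yaw)],[np.sin(yaw),-np.cos(yaw)]])
L=(Y[...,:2]-p[:2])@A.T;z=Y[...,2]-p[2]
m=(abs(L[...,1])>.02)&(abs(L[...,1])<.13)&(abs(L[...,0])<.08)&(z>-.1)&(ds>0)
i=np.argsort(z[m])[:8];print(z[m][i].round(4),L[m][i].round(3).tolist());print(p,np.degrees(yaw),o["time"])
E
```

```text
body wrist zmax [-0.10238309 -0.10237306 -0.10231859 -0.1022256  -0.1019468 ]
[0.103  0.1039 0.1039 0.1041 0.1049 0.1049 0.105  0.1056] [[-0.024, -0.078], [-0.007, -0.078], [-0.035, 0.084], [-0.036, -0.081], [-0.036, -0.079], [-0.036, 0.082], [-0.035, 0.087], [-0.034, -0.077]]
[0.52288974 0.32824511 0.20026405] -86.64660074857655 11.6
```

The body starts 102 mm behind the reported TCP. The data sheet says it should be 70 mm, which gives a 32 mm offset, so three measures now agree. I'll go back above the green dot.

Request:
servo_tool --deltas '[{"jaw":0,"tx":-4,"ty":44.2,"tz":0,"turn":0},{"jaw":0,"tx":-4.5,"ty":44.2,"tz":0,"turn":0},{"jaw":0,"tx":0,"ty":0,"tz":31,"turn":-0.185},{"jaw":0,"tx":0,"ty":0,"tz":31,"turn":-0.185},{"jaw":0,"tx":0,"ty":0,"tz":31,"turn":-0.185}]'

```text
time: 12.28
eef_pos: [0.4343, 0.332, 0.1069]
tcp_rot: [-179.9, 0.0, -54.5]
contact_force: [-0.2, -0.5, -0.7]
gripper_width: 0.0005
```

Request:
servo_tool --deltas '[{"jaw":0,"tx":0,"ty":0,"tz":31,"turn":-0.185},{"jaw":0,"tx":0,"ty":0,"tz":31,"turn":-0.185},{"jaw":0,"tx":0,"ty":0,"tz":0,"turn":0},{"jaw":0,"tx":0,"ty":0,"tz":0,"turn":0}]'

```text
time: 12.78
eef_pos: [0.4351, 0.333, 0.0464]
tcp_rot: [-179.9, -0.0, -33.7]
contact_force: [0.0, 0.2, 0.5]
gripper_width: -0.0001
```

```bash
python3 - <<'E'
from fit import *
o=get_obs();print(o["time"],o["eef_pos"],o["tcp_rot"])
p=o["eef_pos"][:2]-np.array([.3534,.2046]);print(np.hypot(*p),np.degrees(np.arctan2(p[1],p[0])))
yaw=np.radians(o["tcp_rot"][2]);d=np.array([.4338,.3318])-o["eef_pos"][:2]
print("tx,ty",1000*(d@[np.cos(yaw),np.sin(yaw)]),1000*(d@[np.sin(yaw),-np.cos(yaw)]))
E
```

```text
12.775 [0.43505305 0.33297584 0.04643445] [-1.79872936e+02 -3.51673782e-02 -3.37256748e+01]
0.1521432792437634 57.54173011830244
tx,ty -0.3893163214089094 1.6736690529929734
```

Request:
servo_tool --deltas '[{"jaw":0,"tx":0,"ty":1.2,"tz":20,"turn":0},{"jaw":0,"tx":0,"ty":0,"tz":20,"turn":0},{"jaw":0,"tx":0,"ty":0,"tz":10,"turn":0},{"jaw":0,"tx":0,"ty":0,"tz":5,"turn":0},{"jaw":0,"tx":0,"ty":0,"tz":0,"turn":0}]'

```text
time: 13.4
eef_pos: [0.4338, 0.3319, -0.0094]
tcp_rot: [-179.9, -0.0, -33.6]
contact_force: [0.7, 0.3, -0.6]
gripper_width: 0.0005
```

```bash
python3 - <<'E'
from fit import *
w,d=viewer.capture("wrist");s,_=viewer.capture("side");save("w7",w);save("s7",cv2.resize(s[240:360,260:400],None,fx=5,fy=5,interpolation=cv2.INTER_CUBIC))
o=get_obs();print(o["time"],o["eef_pos"],o["tcp_rot"],o["contact_force"])
p=o["eef_pos"][:2]-np.array([.3534,.2046]);print(np.hypot(*p),np.degrees(np.arctan2(p[1],p[0])))
E
```

```text
13.5 [ 0.43387393  0.33206103 -0.00922977] [-1.79918708e+02 -1.17433237e-02 -3.35705640e+01] [-1.07671614  0.49096993  0.34797395]
0.15073940373037834 57.733282273441084
```

View pics/w7.png

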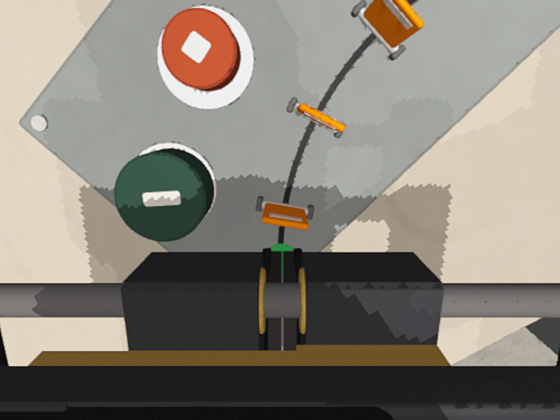

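View pics/s7.png

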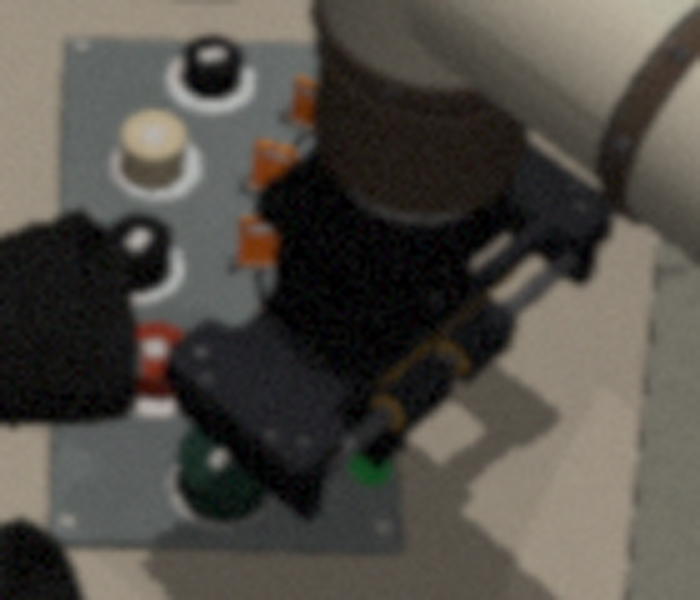

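The fingertips now really are at the green dot: (282,248) in the wrist view and (370,465) in the side crop. Flag 1 is straight ahead at (286,213). I'll lower a little more and stroke.

Request:
servo_tool --deltas '[{"jaw":0,"tx":0,"ty":0.3,"tz":4,"turn":0},{"jaw":0,"tx":0,"ty":0,"tz":1.2,"turn":0},{"jaw":0,"tx":0,"ty":0,"tz":0,"turn":0}]'

```text
time: 13.88
eef_pos: [0.4332, 0.3313, -0.0153]
tcp_rot: [180.0, 0.0, -33.6]
contact_force: [0.1, -0.6, 0.0]
gripper_width: 0.0002
```

Request:
servo_tool --deltas '[{"jaw":0,"tx":6.54,"ty":0,"tz":0,"turn":0.0436},{"jaw":0,"tx":6.54,"ty":0,"tz":0,"turn":0.0436},{"jaw":0,"tx":6.54,"ty":0,"tz":0,"turn":0.0436},{"jaw":0,"tx":6.54,"ty":0,"tz":0,"turn":0.0436}]'

```text
time: 14.38
eef_pos: [0.4545, 0.3153, -0.0151]
tcp_rot: [-180.0, 0.0, -43.7]
contact_force: [0.2, 0.3, -0.0]
gripper_width: 0.0003
```

```bash
python3 - <<'E'
from fit import *
w,d=viewer.capture("wrist");s,_=viewer.capture("side");save("w8",w);save("s8",cv2.resize(s[240:360,260:400],None,fx=5,fy=5,interpolation=cv2.INTER_CUBIC))
o=get_obs();print(o["time"],o["eef_pos"],o["tcp_rot"],o["contact_force"])
p=o["eef_pos"][:2]-np.array([.3534,.2046]);print(np.hypot(*p),np.degrees(np.arctan2(p[1],p[0])))
E
```

```text
14.475 [ 0.45467758  0.31498848 -0.01512758] [-1.79994352e+02 -9.03686527e-03 -4.36719508e+01] [ 0.25016471  0.2878326  -0.98656391]
0.1498090950424945 47.464701972178325
```

View pics/w8.png

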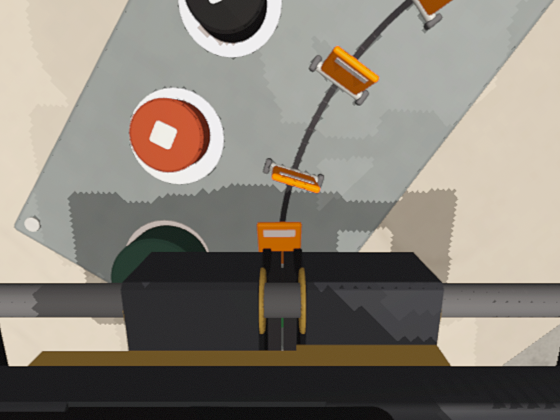

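Flag 1 is now folding ahead of the fingertips, at (280,238). I'll continue.

Request:
servo_tool --deltas '[{"jaw":0,"tx":6.54,"ty":0,"tz":0,"turn":0.0436},{"jaw":0,"tx":6.54,"ty":0,"tz":0,"turn":0.0436},{"jaw":0,"tx":6.54,"ty":0,"tz":0,"turn":0.0436},{"jaw":0,"tx":6.54,"ty":0,"tz":0,"turn":0.0436},{"jaw":0,"tx":6.54,"ty":0,"tz":0,"turn":0.0436}]'

```text
time: 15.1
eef_pos: [0.4759, 0.2906, -0.0152]
tcp_rot: [180.0, 0.0, -56.2]
contact_force: [-0.7, 0.7, 0.4]
gripper_width: 0.0007
```

Request:
servo_tool --deltas '[{"jaw":0,"tx":6.54,"ty":0,"tz":0,"turn":0.0436},{"jaw":0,"tx":6.54,"ty":0,"tz":0,"turn":0.0436},{"jaw":0,"tx":6.54,"ty":0,"tz":0,"turn":0.0436}]'

```text
time: 15.48
eef_pos: [0.4862, 0.2739, -0.0151]
tcp_rot: [-180.0, -0.0, -63.7]
contact_force: [-0.7, 0.5, -0.1]
gripper_width: 0.0008
```

```bash
python3 - <<'E'
from fit import *
s,_=viewer.capture("side");save("s9",cv2.resize(s[240:360,260:400],None,fx=5,fy=5,interpolation=cv2.INTER_CUBIC))
o=get_obs();print(o["time"],o["eef_pos"],o["tcp_rot"],o["contact_force"])
p=o["eef_pos"][:2]-np.array([.3534,.2046]);print(np.hypot(*p),np.degrees(np.arctan2(p[1],p[0])))
E
```

```text
15.525 [ 0.48626474  0.27326239 -0.01515614] [ 1.79980757e+02 -1.53116072e-02 -6.37908066e+01] [-0.46534681  0.09332298  0.381954  ]
0.1495578971154345 27.329204294948873
```

View pics/s9.png

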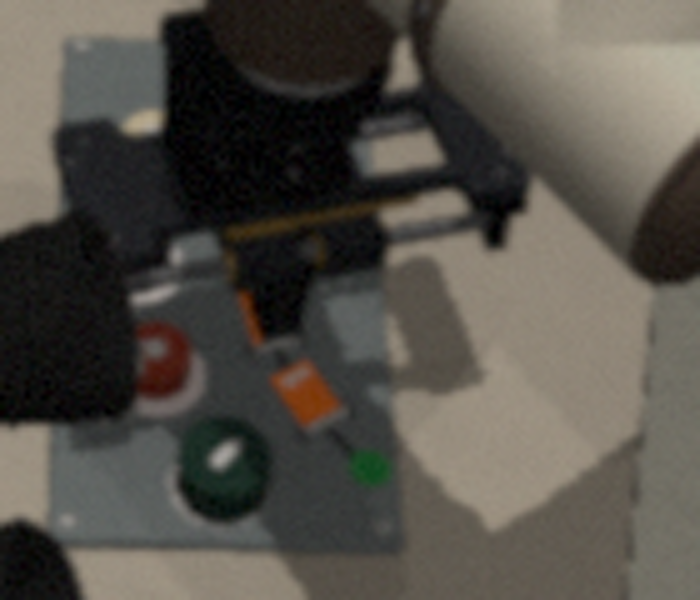

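Flag 1 lies flat at (308,396) and flag 2 is going under the fingers. I'll continue through the row.

Request:
servo_tool --deltas '[{"jaw":0,"tx":6.54,"ty":0,"tz":0,"turn":0.0436},{"jaw":0,"tx":6.54,"ty":0,"tz":0,"turn":0.0436},{"jaw":0,"tx":6.54,"ty":0,"tz":0,"turn":0.0436},{"jaw":0,"tx":6.54,"ty":0,"tz":0,"turn":0.0436},{"jaw":0,"tx":6.54,"ty":0,"tz":0,"turn":0.0436}]'

```text
time: 16.15
eef_pos: [0.4981, 0.2438, -0.0151]
tcp_rot: [-180.0, 0.0, -76.2]
contact_force: [-0.3, 0.5, -0.4]
gripper_width: 0.0005
```

Request:
servo_tool --deltas '[{"jaw":0,"tx":6.54,"ty":0,"tz":0,"turn":0.0436},{"jaw":0,"tx":6.54,"ty":0,"tz":0,"turn":0.0436},{"jaw":0,"tx":6.54,"ty":0,"tz":0,"turn":0.0436},{"jaw":0,"tx":6.54,"ty":0,"tz":0,"turn":0.0436},{"jaw":0,"tx":6.54,"ty":0,"tz":0,"turn":0.0436}]'

```text
time: 16.77
eef_pos: [0.5029, 0.2112, -0.0152]
tcp_rot: [180.0, -0.0, -88.7]
contact_force: [0.6, 0.8, 0.7]
gripper_width: 0.0007
```

Request:
servo_tool --deltas '[{"jaw":0,"tx":6.54,"ty":0,"tz":0,"turn":0.0436},{"jaw":0,"tx":6.54,"ty":0,"tz":0,"turn":0.0436},{"jaw":0,"tx":6.54,"ty":0,"tz":0,"turn":0.0436},{"jaw":0,"tx":6.54,"ty":0,"tz":0,"turn":0.0436},{"jaw":0,"tx":6.54,"ty":0,"tz":0,"turn":0.0436}]'

```text
time: 17.4
eef_pos: [0.5007, 0.1786, -0.0152]
tcp_rot: [180.0, -0.0, -101.2]
contact_force: [-0.1, 0.5, 0.5]
gripper_width: 0.0004
```

Request:
servo_tool --deltas '[{"jaw":0,"tx":6.54,"ty":0,"tz":0,"turn":0.0436},{"jaw":0,"tx":6.54,"ty":0,"tz":0,"turn":0.0436},{"jaw":0,"tx":6.54,"ty":0,"tz":0,"turn":0.0436},{"jaw":0,"tx":6.54,"ty":0,"tz":0,"turn":0.0436},{"jaw":0,"tx":6.54,"ty":0,"tz":0,"turn":0.0436}]'

```text
time: 18.02
eef_pos: [0.4919, 0.1475, -0.015]
tcp_rot: [-180.0, 0.0, -113.7]
contact_force: [-0.4, 0.2, 0.2]
gripper_width: 0.0006
```

Request:
servo_tool --deltas '[{"jaw":0,"tx":6.54,"ty":0,"tz":0,"turn":0.0436},{"jaw":0,"tx":6.54,"ty":0,"tz":0,"turn":0.0436},{"jaw":0,"tx":6.54,"ty":0,"tz":0,"turn":0.0436},{"jaw":0,"tx":6.54,"ty":0,"tz":0,"turn":0.0436},{"jaw":0,"tx":6.54,"ty":0,"tz":0,"turn":0.0436}]'

```text
time: 18.65
eef_pos: [0.476, 0.1186, -0.0152]
tcp_rot: [180.0, -0.0, -126.2]
contact_force: [0.3, 0.7, -0.3]
gripper_width: 0.0007
```

Request:
servo_tool --deltas '[{"jaw":0,"tx":6.54,"ty":0,"tz":0,"turn":0.0436},{"jaw":0,"tx":6.54,"ty":0,"tz":0,"turn":0.0436},{"jaw":0,"tx":6.54,"ty":0,"tz":0,"turn":0.0436}]'

```text
time: 19.02
eef_pos: [0.4636, 0.1032, -0.0152]
tcp_rot: [180.0, -0.0, -133.7]
contact_force: [0.3, 0.2, 0.1]
gripper_width: 0.0005
```

Request:
servo_tool --deltas '[{"jaw":0,"tx":0,"ty":0,"tz":-30,"turn":0},{"jaw":0,"tx":0,"ty":0,"tz":-55,"turn":0},{"jaw":0,"tx":0,"ty":0,"tz":-55,"turn":0},{"jaw":0,"tx":-10,"ty":0,"tz":-50,"turn":-0.18},{"jaw":0,"tx":-40,"ty":0,"tz":-20,"turn":-0.18}]'

```text
time: 19.65
eef_pos: [0.4935, 0.1441, 0.1989]
tcp_rot: [-179.8, 0.3, -112.7]
contact_force: [0.4, 0.2, -0.5]
gripper_width: 0.0005
```

Request:
servo_tool --deltas '[{"jaw":0,"tx":-50,"ty":0,"tz":0,"turn":-0.18},{"jaw":0,"tx":-50,"ty":0,"tz":0,"turn":-0.18},{"jaw":0,"tx":-35,"ty":0,"tz":0,"turn":-0.1},{"jaw":0,"tx":0,"ty":0,"tz":0,"turn":0},{"jaw":0,"tx":0,"ty":0,"tz":0,"turn":0}]'

```text
time: 20.27
eef_pos: [0.524, 0.2736, 0.1944]
tcp_rot: [179.9, -0.1, -86.6]
contact_force: [-1.0, 0.5, 0.8]
gripper_width: 0.0003
```

```bash
cat > chk.py <<'E'
from fit import *
import sys
n=sys.argv[1]
T,K,o=Tw();w,d=viewer.capture("wrist");save("w"+n,w)
print(o["time"],o["eef_pos"],o["tcp_rot"],o["contact_force"])
s,_=viewer.capture("side");save("s"+n,cv2.resize(s[200:360,220:400],None,fx=4,fy=3.7))
v,u=np.mgrid[:420,:560]
X=(np.stack([u,v,np.ones_like(u)],-1)@np.linalg.inv(K).T*d[...,None])@T[:3,:3].T+T[:3,3]
g=w.astype(int);m=(g[...,0]>g[...,2]+80)&(g[...,0]>g[...,1]+40)&(v<245)&(d>0)
Cw=np.array([.3534,.2046])
r=np.hypot(*(X[...,:2]-Cw).transpose(2,0,1));ph=np.degrees(np.arctan2(X[...,1]-Cw[1],X[...,0]-Cw[0]))
deck=(abs(r-.15)>.015)&(abs(r-.15)<.028)&(abs(ph-12.45)<30)&(d>0)
print("deck z",np.median(X[deck][:,2]))
for i in range(5):
    p0=np.degrees(np.arcsin(84.7/150))*(1-i/2)+12.45
    p0=12.45+(2-i)*17.19
    k=m&(abs(r-.15)<.012)&(ph<p0+4)&(ph>p0-13)
    if k.sum()<10: print(i+1,"few",k.sum());continue
    s=(p0-ph[k])*np.pi/180*.15*1000;z=X[k][:,2]*1000
    c=np.polyfit(s,z,1);print(i+1,k.sum(),"s",s.min().round(1),s.max().round(1),"z5/95",np.percentile(z,[5,95]).round(1),"slope deg",np.degrees(np.arctan(c[0])).round(1),"z@0,27",np.polyval(c,[0,27]).round(1))
E
python3 chk.py 10
```

```text
20.275 [0.52400877 0.27357215 0.19440733] [ 1.79930029e+02 -5.03998422e-02 -8.65849668e+01] [-0.98899147  0.52541517  0.76483551]
deck z 0.31983131251854435
1 377 s 0.1 27.3 z5/95 [11.4 17.1] slope deg 10.4 z@0,27 [11.8 16.8]
2 408 s 0.3 26.9 z5/95 [11.4 17.1] slope deg 9.5 z@0,27 [12.1 16.6]
3 466 s 0.0 26.9 z5/95 [11.6 17. ] slope deg 9.1 z@0,27 [12.2 16.5]
4 510 s 0.1 28.6 z5/95 [11.7 16.9] slope deg 9.0 z@0,27 [12.3 16.6]
5 564 s 0.4 30.3 z5/95 [11.5 17.1] slope deg 8.0 z@0,27 [12.4 16.2]
```

View pics/w10.png

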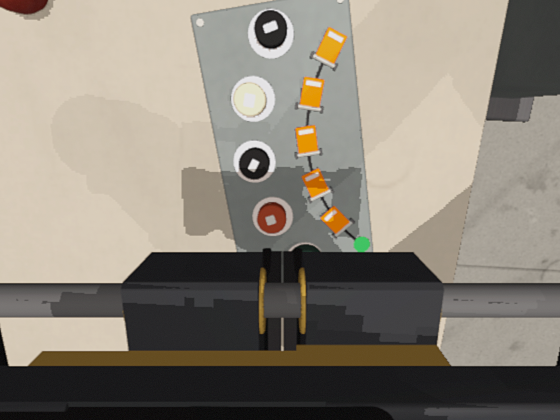

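View pics/s10.png

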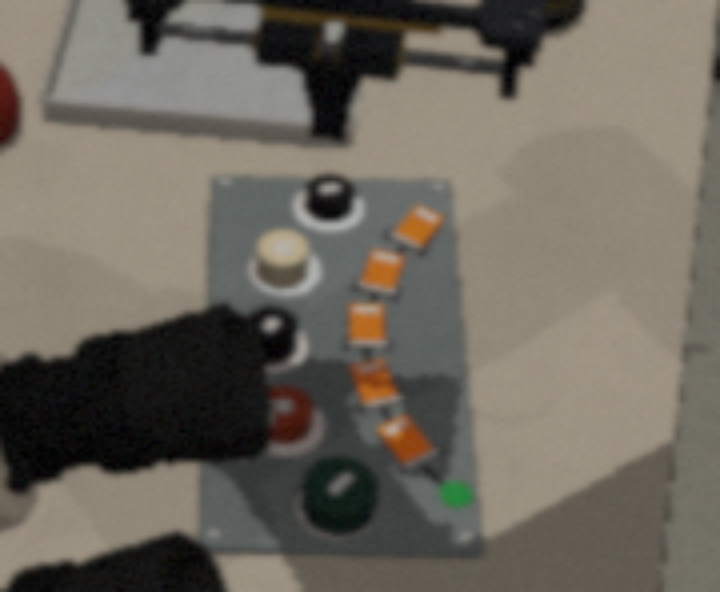

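All five flags are folded, but depth shows a residual of about 9° (tips at z≈17 mm instead of 12.5). The pucks haven't moved. There is time for a second light pass 2 mm lower, still above the 13.5 mm cheeks.

Request:
servo_tool --deltas '[{"jaw":0,"tx":-31.7,"ty":43.3,"tz":0,"turn":0},{"jaw":0,"tx":-31.7,"ty":43.3,"tz":0,"turn":0},{"jaw":0,"tx":0,"ty":0,"tz":31,"turn":-0.185},{"jaw":0,"tx":0,"ty":0,"tz":31,"turn":-0.185},{"jaw":0,"tx":0,"ty":0,"tz":31,"turn":-0.185}]'

```text
time: 21.0
eef_pos: [0.4343, 0.3315, 0.1016]
tcp_rot: [-179.9, 0.0, -54.4]
contact_force: [-0.0, -0.4, 0.7]
gripper_width: 0.0003
```

Request:
servo_tool --deltas '[{"jaw":0,"tx":0,"ty":0,"tz":31,"turn":-0.185},{"jaw":0,"tx":0,"ty":0,"tz":31,"turn":-0.185},{"jaw":0,"tx":0,"ty":0,"tz":0,"turn":0},{"jaw":0,"tx":0,"ty":0,"tz":0,"turn":0}]'

```text
time: 21.5
eef_pos: [0.4352, 0.3326, 0.0413]
tcp_rot: [-179.9, -0.0, -33.7]
contact_force: [0.4, 0.4, 1.3]
gripper_width: 0.0008
```

```bash
cat > st.py <<'E'
from fit import *
o=get_obs();print(o["time"],o["eef_pos"],o["tcp_rot"])
p=o["eef_pos"][:2]-np.array([.3534,.2046]);print(np.hypot(*p),np.degrees(np.arctan2(p[1],p[0])))
yaw=np.radians(o["tcp_rot"][2]);d=np.array([.4338,.3318])-o["eef_pos"][:2]
print("tx,ty",1000*(d@[np.cos(yaw),np.sin(yaw)]),1000*(d@[np.sin(yaw),-np.cos(yaw)]))
E
python3 st.py
```

```text
21.5 [0.43518771 0.33257396 0.04125042] [-1.79876311e+02 -3.41826882e-02 -3.36841246e+01]
0.1518767995469873 57.417496394109506
tx,ty -0.7254754747316148 1.4136558032182902
```

Request:
servo_tool --deltas '[{"jaw":0,"tx":0,"ty":0.7,"tz":22,"turn":0},{"jaw":0,"tx":0,"ty":0,"tz":20,"turn":0},{"jaw":0,"tx":0,"ty":0,"tz":10,"turn":0},{"jaw":0,"tx":0,"ty":0,"tz":3,"turn":0},{"jaw":0,"tx":0,"ty":0,"tz":0,"turn":0}]'

```text
time: 22.12
eef_pos: [0.4343, 0.3323, -0.0144]
tcp_rot: [-179.9, -0.0, -33.5]
contact_force: [-0.1, 0.6, -0.3]
gripper_width: 0.0003
```

Request:
servo_tool --deltas '[{"jaw":0,"tx":0,"ty":0,"tz":2,"turn":0},{"jaw":0,"tx":0,"ty":0,"tz":0,"turn":0},{"jaw":0,"tx":0,"ty":0,"tz":0,"turn":0}]'

```text
time: 22.5
eef_pos: [0.434, 0.3319, -0.0169]
tcp_rot: [-180.0, -0.0, -33.5]
contact_force: [0.9, -0.3, -0.1]
gripper_width: 0.0004
```

Request:
servo_tool --deltas '[{"jaw":0,"tx":6.54,"ty":0.5,"tz":0,"turn":0.0436},{"jaw":0,"tx":6.54,"ty":0,"tz":0,"turn":0.0436},{"jaw":0,"tx":6.54,"ty":0,"tz":0,"turn":0.0436},{"jaw":0,"tx":6.54,"ty":0,"tz":0,"turn":0.0436},{"jaw":0,"tx":6.54,"ty":0,"tz":0,"turn":0.0436}]'

```text
time: 23.12
eef_pos: [0.4595, 0.3106, -0.0172]
tcp_rot: [180.0, -0.0, -46.2]
contact_force: [0.2, 0.2, 0.8]
gripper_width: 0.0002
```

Request:
servo_tool --deltas '[{"jaw":0,"tx":6.54,"ty":0,"tz":0,"turn":0.0436},{"jaw":0,"tx":6.54,"ty":0,"tz":0,"turn":0.0436},{"jaw":0,"tx":6.54,"ty":0,"tz":0,"turn":0.0436},{"jaw":0,"tx":6.54,"ty":0,"tz":0,"turn":0.0436},{"jaw":0,"tx":6.54,"ty":0,"tz":0,"turn":0.0436}]'

```text
time: 23.75
eef_pos: [0.4799, 0.2853, -0.0171]
tcp_rot: [-180.0, -0.0, -58.7]
contact_force: [0.1, -0.3, -0.7]
gripper_width: 0.0007
```

Request:
servo_tool --deltas '[{"jaw":0,"tx":6.54,"ty":0,"tz":0,"turn":0.0436},{"jaw":0,"tx":6.54,"ty":0,"tz":0,"turn":0.0436},{"jaw":0,"tx":6.54,"ty":0,"tz":0,"turn":0.0436},{"jaw":0,"tx":6.54,"ty":0,"tz":0,"turn":0.0436},{"jaw":0,"tx":6.54,"ty":0,"tz":0,"turn":0.0436}]'

```text
time: 24.38
eef_pos: [0.4944, 0.256, -0.0171]
tcp_rot: [-180.0, 0.0, -71.1]
contact_force: [0.6, 0.5, -0.1]
gripper_width: 0.0006
```

Request:
servo_tool --deltas '[{"jaw":0,"tx":6.54,"ty":0,"tz":0,"turn":0.0436},{"jaw":0,"tx":6.54,"ty":0,"tz":0,"turn":0.0436},{"jaw":0,"tx":6.54,"ty":0,"tz":0,"turn":0.0436},{"jaw":0,"tx":6.54,"ty":0,"tz":0,"turn":0.0436},{"jaw":0,"tx":6.54,"ty":0,"tz":0,"turn":0.0436}]'

```text
time: 25.0
eef_pos: [0.5023, 0.2244, -0.0171]
tcp_rot: [-180.0, 0.0, -83.6]
contact_force: [0.8, 0.7, 0.0]
gripper_width: 0.0002
```

Request:
servo_tool --deltas '[{"jaw":0,"tx":6.54,"ty":0,"tz":0,"turn":0.0436},{"jaw":0,"tx":6.54,"ty":0,"tz":0,"turn":0.0436},{"jaw":0,"tx":6.54,"ty":0,"tz":0,"turn":0.0436},{"jaw":0,"tx":6.54,"ty":0,"tz":0,"turn":0.0436},{"jaw":0,"tx":6.54,"ty":0,"tz":0,"turn":0.0436}]'

```text
time: 25.62
eef_pos: [0.5029, 0.1916, -0.0172]
tcp_rot: [180.0, -0.0, -96.1]
contact_force: [0.8, 0.6, -0.2]
gripper_width: 0.0004
```

Request:
servo_tool --deltas '[{"jaw":0,"tx":6.54,"ty":0,"tz":0,"turn":0.0436},{"jaw":0,"tx":6.54,"ty":0,"tz":0,"turn":0.0436},{"jaw":0,"tx":6.54,"ty":0,"tz":0,"turn":0.0436},{"jaw":0,"tx":6.54,"ty":0,"tz":0,"turn":0.0436},{"jaw":0,"tx":6.54,"ty":0,"tz":0,"turn":0.0436}]'

```text
time: 26.25
eef_pos: [0.4967, 0.1597, -0.0171]
tcp_rot: [-180.0, 0.0, -108.6]
contact_force: [0.4, 0.4, 0.6]
gripper_width: 0.0004
```

Request:
servo_tool --deltas '[{"jaw":0,"tx":6.54,"ty":0,"tz":0,"turn":0.0436},{"jaw":0,"tx":6.54,"ty":0,"tz":0,"turn":0.0436},{"jaw":0,"tx":6.54,"ty":0,"tz":0,"turn":0.0436},{"jaw":0,"tx":6.54,"ty":0,"tz":0,"turn":0.0436},{"jaw":0,"tx":6.54,"ty":0,"tz":0,"turn":0.0436}]'

```text
time: 26.88
eef_pos: [0.4837, 0.1298, -0.0171]
tcp_rot: [-180.0, 0.0, -121.1]
contact_force: [0.7, 0.4, 0.2]
gripper_width: 0.0005
```

Request:
servo_tool --deltas '[{"jaw":0,"tx":6.54,"ty":0,"tz":0,"turn":0.0436},{"jaw":0,"tx":6.54,"ty":0,"tz":0,"turn":0.0436},{"jaw":0,"tx":6.54,"ty":0,"tz":0,"turn":0.0436},{"jaw":0,"tx":6.54,"ty":0,"tz":0,"turn":0.0436},{"jaw":0,"tx":6.54,"ty":0,"tz":0,"turn":0.0436}]'

```text
time: 27.5
eef_pos: [0.4643, 0.1033, -0.0172]
tcp_rot: [180.0, -0.0, -133.6]
contact_force: [-0.3, -0.6, 0.2]
gripper_width: 0.0007
```

Request:
servo_tool --deltas '[{"jaw":0,"tx":0,"ty":0,"tz":-30,"turn":0},{"jaw":0,"tx":0,"ty":0,"tz":-55,"turn":0},{"jaw":0,"tx":0,"ty":0,"tz":-55,"turn":0},{"jaw":0,"tx":-10,"ty":0,"tz":-50,"turn":-0.18},{"jaw":0,"tx":-40,"ty":0,"tz":-20,"turn":-0.18}]'

```text
time: 28.12
eef_pos: [0.4941, 0.1443, 0.1969]
tcp_rot: [-179.8, 0.3, -112.6]
contact_force: [0.4, 0.2, -0.7]
gripper_width: 0.0004
```

Request:
servo_tool --deltas '[{"jaw":0,"tx":-50,"ty":0,"tz":0,"turn":-0.18},{"jaw":0,"tx":-50,"ty":0,"tz":0,"turn":-0.18},{"jaw":0,"tx":-50,"ty":0,"tz":0,"turn":-0.1},{"jaw":0,"tx":0,"ty":0,"tz":0,"turn":0},{"jaw":0,"tx":0,"ty":0,"tz":0,"turn":0}]'

```text
time: 28.75
eef_pos: [0.525, 0.2888, 0.1923]
tcp_rot: [179.9, -0.1, -86.5]
contact_force: [-0.2, 0.0, -0.5]
gripper_width: 0.0004
```

```bash
python3 chk.py 11; python3 - <<'E'
from fit import *
s,_=viewer.capture("top");save("t11",s)
E
```

```text
28.75 [0.52498833 0.28881424 0.19232474] [ 1.79931138e+02 -5.25970530e-02 -8.65030904e+01] [-0.22041325  0.02563212 -0.46745957]
deck z 0.3181152802992814
1 404 s 0.3 27.3 z5/95 [11.2 15. ] slope deg 5.6 z@0,27 [11.9 14.5]
2 435 s 0.3 27.5 z5/95 [11.1 15.2] slope deg 5.6 z@0,27 [11.9 14.6]
3 477 s 0.1 27.0 z5/95 [11.2 15.3] slope deg 5.4 z@0,27 [12.1 14.6]
4 527 s 0.3 28.7 z5/95 [11.2 15.2] slope deg 4.8 z@0,27 [12.2 14.4]
5 578 s 0.4 30.1 z5/95 [11.4 15.4] slope deg 4.8 z@0,27 [12.3 14.5]
```

View pics/w11.png

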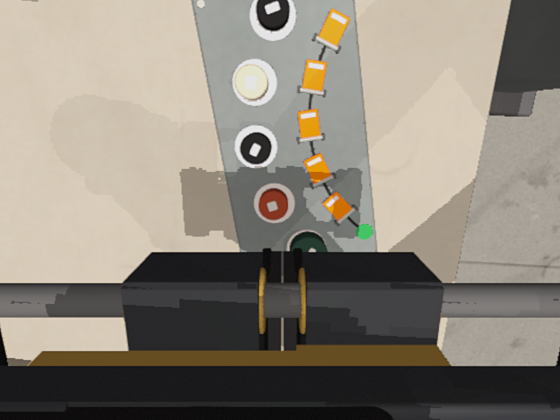

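View pics/t11.png

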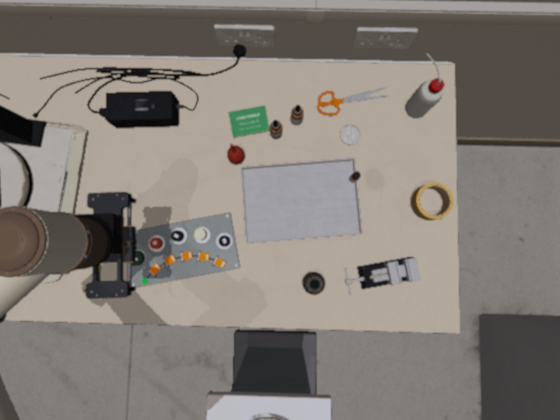

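All five flags lie flat to within about 5° (roughly 1.47 of 1.55 rad), and the pucks and bystanders are where they were. The robot is clear, so I'll hand it in.

```bash
python3 -c "
from station import workorder,get_obs
print(workorder.sign_off());print(get_obs()['time'])"
```

```text
the job is handed in; nothing more can be done
None
the job is handed in; nothing more can be done
```

All five flags are folded over in order from the green dot, and the job is handed in. It took about 29 s of the 40 s allowed.

- **First pass missed:** it touched nothing, because the real fingertips end about 32 mm above the reported TCP. Both cameras and the gripper dimensions agreed on that figure, so I corrected for it.
- **Two strokes with contact:** the first, with the tips about 17 mm above the worktop, folded the flags to about 9° from flat. A second, 2 mm lower, pressed them flatter. Every force reading during the strokes was at sensor-noise level, around 1 N.
- **Last checks:** wrist depth shows all five flags about 5° from fully flat, roughly 1.47 of 1.55 rad. By eye, no puck or bystander had moved in the final top and wrist pictures. The arm ended about 0.2 m above the bench, touching nothing.
- **Disagreement:** the side camera's network points were up to 7 mm off the holder fit, so I used the wrist camera fit instead. It matched the holder outline to about 1 mm.
- **Failed check:** my script's deck-height value in the last two checks was wrong (about 0.32 m) because its mask also caught gripper pixels. An earlier direct reading gave about 7 mm for the 8 mm deck.

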